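Put a measured batch away in its screw-cap jar and file the batch plate

ROBOT

A 6-joint arm with a two-finger parallel gripper is mounted at the origin on the work surface. World frame = base frame: x ahead of the robot, y to its left, z up, the work surface at z = 0. Lengths are in m, angles in rad, forces in N, time in s.
With the tool pointing down it reaches from about 0.325 to 0.775 m from the base axis. Payload 9.3 kg.
Tool frame: the origin (TCP) lies on the centre line of the jaws, within the pads' length; the fingertips stand 8 mm ahead of it and the grasp point (between the pads) lies 11 mm behind it; x points along the fingers, z is the direction in which the jaws open and shut, and the axes are right-handed (so a half turn about x gives the same grasp; the last joint's range is limited). The gripper opens to 85 mm and grips with 20 to 120 N. Pads are 22 mm wide; open, the fingers measure 114 mm over their backs; the gripper's body (76 mm by 85 mm) begins 54 mm behind the grasp point. The pads swing forward as they close: fully open they stand 13 mm farther back than shut.
Start: joints at [-1.435, 0.259, 0.021, 1.334, 0, 1.418], TCP at [0.157, -0.527, 0.239] pointing down, gripper open.
Joint ranges: [-3.04, 3.04], [-0.91, 1.82], [-1.04, 1.36], [-1.92, 1.95], [-1.52, 1.45], [-3.14, 3.14]. Speed limits (rad/s): [2.22, 2.22, 2.79, 3.14, 3.14, 3.14].

INTERFACE

Orientations are given as a rotation vector (axis times angle).
In Python, from rig import arm gives the robot as it stands. The module is installed in compiled form; this text tells all that it offers.
- The arm moves only by the tool carry_out, never from a script. Its arguments are lists of equal length, an entry for each row: "linear": the shift along the tool's x, y, z scaled (see below), a list of three; "delta_rot": the turn, a rotation vector about the tool's x, y, z scaled (see below), a list of three. In form: {"linear": [[dx, dy, dz], ...], "delta_rot": [[ax, ay, az], ...]}. A call has 1 to 10 rows; each row is the pose to reach, as a shift and turn from the pose commanded when the call began, along the tool's axes at that moment, turning the shorter way round; what a row does not reach only later rows make up. The controller multiplies each number of a shift by 1000 mm and each number of a turn by 180 degrees. A row lasts 1/12 s, in which the tool goes at most 41.7 mm and 7.16 degrees, less where a joint would pass 70% of its speed; a pose out of reach is approached as far as the arm can. A call with a number of a shift or a turn outside -1 to 1 is refused whole. A call with a gripper value outside its range is refused whole. "claw" is the opening, from 0 (shut) to 1 (fully open), set as the call begins (left out, the last holds). The fingers move at their own pace and stop on an object; the grip force is fixed at half the most. Time passes only in rows, so rows that repeat a pose let the fingers close. It gives the time, the measured TCP pose, the force and the opening at its end, in the units of the state.
- arm.get_obs(): the state, without advancing time (a new reading comes with each control period).
- arm.capture(name): name is "scene" or "top"; returns (picture, depth): 400x640x3 uint8, red, green, blue; 400x640 float32, m along the optical axis (not along the pixel's ray), 0 where there is no reading.
- arm.camera_model(name): a dict with "fov_y" (degrees; the focal length in pixels is half the picture's height over the tangent of half this angle, whatever the lens; pixels are square), "cx", "cy" (the principal point, pixels), "origin" and "attitude" of the camera in the world. Camera axes: x right, y down, z forward; pixel columns grow to the right and rows downward; lengths in m; the calibration is good to about 2 mm. A picture is of the moment at which its call begins. camera_model takes no time and is no camera call.
- arm.close_job(): hands the job in, once; it reports no verdict.
The state is a dict: "time": time; "joint_pos": joint angles; "dq": joint speeds; "effort": joint torques, N m; "ee_pos": TCP position; "eef_rot": TCP orientation; "force": force on the tool from outside, world axes, zero at the start; "wrist_torque": the same for the moment, N m; "width": finger opening in m.
Only numpy, scipy, OpenCV 4.12 (cv2) and the standard library are available. Lean on these libraries where they do the work, as an engineer would, in place of code of your own. Each camera call takes 0.05 s, during which the arm holds its last target. There are 200 camera calls.

TASK

Put the measured batch away: unscrew the jar's captive cap and swing it aside by the arm's peg, put every steel part from the mat into the jar, then swing the cap back over the jar and screw it fully down. Also slide the batch plate fully home in its holder's slot, before, between or after. Leave the bottle, the ring gauge and the loupe where they stand.

Things in the scene. Friction and masses are not known exactly. Their poses are not given: they have to be found in the camera images.
- jar: white round storage jar, fixed to the bench: outside diameter 96, inside diameter 88, floor (thin liner) 12 and rim 64 above the bench. Origin: centre of its underside on the bench, z up. The steel post (16 mm diameter, top at 104 mm) that carries the cap's swing arm stands 74 mm from the jar's axis along the jar's +y
- cap (a joint): angle of the grey screw cap, rad: 0 = fully down, grows counter-clockwise from above (unscrewing) to a stop at 3.2; cap and arm rise 4 mm per rad. Its plug locks the arm when down and is wholly out of the mouth above 2.1 rad (go to 2.6); screw it down only when the arm is back at 0. Starts 0 to 0.4; stays where left; about 0.1 N m turns it
- swing (a joint): angle of the swing arm about the post, rad: 0 = cap over the jar (a stop), grows counter-clockwise from above to a stop at 1.9; from about 1.4 the mouth is wholly uncovered. Stays where it is left; about 1 N at the peg moves it
- wing (a point): middle of the upright wing grip on top of the cap (grey disc, 100 mm diameter), on its axis: a bar 50 mm long (along this frame's x, turning with the cap), 14 thick (y), 32 high (z); 107 mm above the bench with the cap down. The top face of the flat arm (18 mm wide) is 20 mm below this point
- swing_peg (a point): on the upright round steel peg (16 mm diameter) at the free end of the swing arm, by which the arm is swung: 132 mm from the post's axis, 58 from the cap's axis. The point is 15 mm below the peg's top, 17 above the arm's top face, 104 above the bench with the cap down
- holder: low plate holder (aluminium, grey top, 78 x 85 mm, 19 high), fixed, with one flat slot open at one end. Origin: on the bench under the middle of the slot's mouth; x points into the slot. Slot 57 mm wide, 70 deep, its floor is the bench itself, its roof 9 mm above; two flared lips beside the mouth reach 16 mm out
- tag: flat aluminium batch plate 110 x 54 x 6 mm with an upright grey grip tab (30 long along x, 12 thick along y, top 32 above the underside, middle at x = -36 mm), 110 g. Origin: centre of the underside; x points to the end that goes in. Starts flat on the bench, tab up. Fully home (against the slot's end) the origin is 15 mm inside the mouth, the tab outside
- part1: turned steel part: square flange 26 x 26 x 8 mm with a round neck of 14 mm diameter and 30 mm length on it, 38 mm tall in all, about 80 g. Origin: centre of the flange's underside, z along the neck. Starts upright on the mat; it may be absent
- part2: turned steel part: square flange 26 x 26 x 8 mm with a round neck of 14 mm diameter and 30 mm length on it, 38 mm tall in all, about 80 g. Origin: centre of the flange's underside, z along the neck. Starts upright on the mat; it may be absent
- part3: turned steel part: square flange 26 x 26 x 8 mm with a round neck of 14 mm diameter and 30 mm length on it, 38 mm tall in all, about 80 g. Origin: centre of the flange's underside, z along the neck. Starts upright on the mat; it may be absent
- part4: turned steel part: square flange 26 x 26 x 8 mm with a round neck of 14 mm diameter and 30 mm length on it, 38 mm tall in all, about 80 g. Origin: centre of the flange's underside, z along the neck. Starts upright on the mat; it may be absent
- mat: grey felt mat 160 x 200 x 3 mm, fixed on the bench; origin: centre of its underside
- bottle: white closed plastic bottle with a black cap, 54 mm diameter, 100 tall, a bystander; origin: centre of its underside
- ring_gauge: steel ring gauge lying flat, 68 mm outside and 36 inside diameter, 22 high, a bystander; origin: centre of its underside
- loupe: aluminium eye loupe, 44 mm diameter, 36 high, a bystander; origin: centre of its underside
Things that resemble listed ones, but are neither listed nor needed, are in the scene too. Leave any brown or turquoise look-alike of the tag alone.

How it is judged:
By the outcome, as a careful person would: the job done as asked, in the order asked, and still so for the second after the job is handed in, with the robot touching nothing.
Of part1, part2, part3, part4 only 2 to 4 are there at a start; the rules pass over those that are not, and their reading is None.
At some moment in a run one of part1, part2, part3, part4, tag may be knocked a few centimetres aside while the robot is not near it.
Once in a run the grip may slacken for a moment while it holds something.
It also fails if it takes over 210 s, if anything falls off the work surface, if the arm or the gripper's body presses on something with over 40 N, if the wrist force passes 120 N, or if a joint passes its speed limit or range.

## Working session

There is one attempt and no reset: what is moved stays moved. The work goes in short steps, Python scripts to look and compute and a tool call to move; the robot and the scene stay as the last step left them, time stands still between calls to the robot, and variables do not carry over. Pictures are saved under pics/ and viewed, about 12 in all and at most 16, crops included, and the job is handed in when it is done.

Besides the shell and the picture viewer there is one more tool, called after "Request:" as a command line: name --argument value ..., lists and objects as JSON in quotes. carry_out: Moves the arm, as the interface text tells. Its arguments: {"type":"object","properties":{"linear":{"type":"array"},"delta_rot":{"type":"array"},"claw":{"type":"number"}},"required":["linear","delta_rot"]}

```bash
mkdir -p pics; cat > h.py <<'E'
import numpy as np, cv2
from scipy.spatial.transform import Rotation as R
from rig import arm
def cam(n):
    m=arm.camera_model(n); f=200/np.tan(np.radians(m['fov_y'])/2)
    A=np.array(m['attitude'],float)
    if A.shape==(3,3): Rm=A
    elif A.size==3: Rm=R.from_rotvec(A).as_matrix()
    else: Rm=R.from_quat(A).as_matrix()
    return f,m['cx'],m['cy'],np.array(m['origin']),Rm
def cloud(n,d):
    f,cx,cy,o,Rm=cam(n); v,u=np.mgrid[0:400,0:640]
    P=np.stack([(u-cx)/f*d,(v-cy)/f*d,d],-1)
    W=P@Rm.T+o; W[d==0]=np.nan; return W
def snap(n,name=None):
    p,d=arm.capture(n)
    if name: cv2.imwrite(f'pics/{name}.png',p[:,:,::-1])
    return p,d,cloud(n,d)
def st():
    s=arm.get_obs(); Rm=R.from_rotvec(s['eef_rot']).as_matrix()
    print('t',round(s['time'],2),'p',np.round(s['ee_pos'],4),'F',np.round(s['force'],1),'w',round(s['width'],4),'q',np.round(s['joint_pos'],2)); print(np.round(Rm,3).tolist())
    return s,Rm
E
python3 - <<'E'
from h import *
for n in('scene','top'):
    print(arm.camera_model(n))
    p,d,W=snap(n,n+'0'); np.savez(f'{n}0.npz',p=p,d=d,W=W)
st()
E
```

```text
{'fov_y': 51.183768141265375, 'cx': 320.239745336694, 'cy': 195.1833965551463, 'origin': array([ 0.83883015, -0.56456283,  0.79853323]), 'attitude': array([-2.33250539, -0.63270786,  0.26059555])}
{'fov_y': 56.541331429264545, 'cx': 323.8050015525399, 'cy': 200.4789755875088, 'origin': array([0.40418514, 0.00972655, 1.17182928]), 'attitude': array([-2.19224847,  2.14452742, -0.10189523])}
t 0.1 p [ 0.1566 -0.527   0.2387] F [-0.1  0.4  0.5] w 0.0851 q [-1.43  0.26  0.02  1.33  0.    1.42]
[[-0.0, 0.959, 0.285], [0.001, 0.285, -0.959], [-1.0, 0.0, -0.001]]
```

View pics/top0.png

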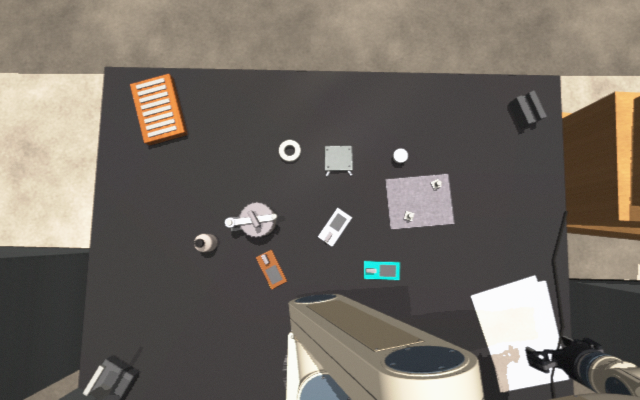

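View pics/scene0.png

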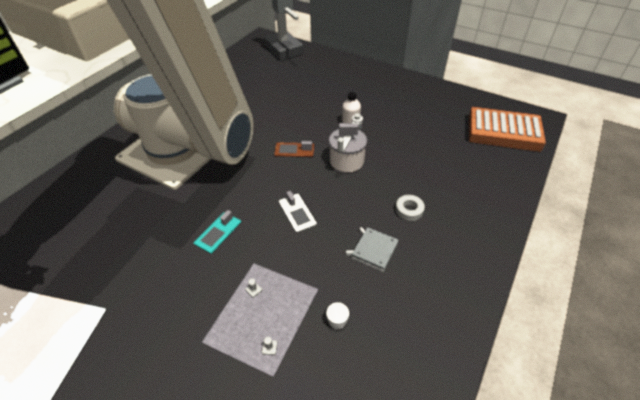

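The top view shows two parts on the mat at (436,184) and (409,216). There are three tag-like plates: brown (271,269), turquoise (382,270) and aluminium/white (335,227). The last one fits the description. The holder is at (339,158) with its lips toward the robot, and the jar is at (257,219) with its arm running from (230,222) to (276,216). I'll confirm in an enlarged crop and measure.

```bash
python3 - <<'E'
from h import *
z=np.load('top0.npz'); p,W=z['p'],z['W']
z2=np.load('scene0.npz'); q=z2['p']; W2=z2['W']
a=cv2.resize(p[125:285,195:465],None,fx=2.95,fy=2.95,interpolation=cv2.INTER_CUBIC)
cv2.imwrite('pics/cropA.png',a[:,:,::-1])
def rect(m,W,lab):
    X=W[m][:,:2]; X=X[np.isfinite(X).all(1)]
    r=cv2.minAreaRect((X*1000).astype(np.float32)); zz=W[m][:,2]
    print(lab,'n',len(X),'c',np.round(r[0],1),'size',np.round(r[1],1),'ang',round(r[2],1),'z',np.round(np.nanpercentile(zz,[5,50,95]),4),'mean',np.round(X.mean(0)*1000,1))
# bench height check & segmentation by height for both cams
for n,WW,b in(('top',W,None),('scene',W2,None)):
    Z=WW[...,2]; ok=(WW[...,0]>.3)&(WW[...,0]<.72)&(abs(WW[...,1])<.4)
    print(n,'bench',np.nanpercentile(Z[ok],[5,30,50,70]))
    for lo,hi in((.004,.2),(.010,.2)):
        m=(ok&(Z>lo)&(Z<hi)).astype(np.uint8)
        k,L,s,c=cv2.connectedComponentsWithStats(m)
        for i in range(1,k):
            if s[i,4]>12: rect(L==i,WW,f'{n}>{lo} px{np.round(c[i])}')
E
```

```text
top bench [-4.08798743e-03 -1.34847795e-03  2.62804194e-05  1.61428362e-03]
top>0.004 px[289. 151.] n 289 c [674.9 130.8] size [67.6 66.9] ang 35.0 z [0.0079 0.0209 0.0247] mean [674.  129.6]
top>0.004 px[338. 158.] n 689 c [647.1 -24. ] size [92.9 85.6] ang 1.5 z [0.0128 0.0183 0.0221] mean [652.4 -25.1]
top>0.004 px[400. 156.] n 164 c [ 663.4 -216.9] size [41.3 42.4] ang 36.0 z [0.028  0.0352 0.0386] mean [ 662.3 -215.7]
top>0.004 px[406. 180.] n 28 c [ 591.5 -239.1] size [13.3 43.8] ang 14.6 z [0.0042 0.0054 0.0077] mean [ 591.7 -240.7]
top>0.004 px[435. 184.] n 103 c [ 577.8 -337.1] size [41.9 41.1] ang 25.1 z [0.0046 0.0094 0.0405] mean [ 576.9 -331.8]
top>0.004 px[411. 188.] n 13 c [ 566.5 -257.2] size [33.8  7. ] ang 65.0 z [0.0043 0.0052 0.0076] mean [ 566.4 -257.4]
top>0.004 px[428. 192.] n 13 c [ 553.2 -311.2] size [32.2  6.9] ang 77.7 z [0.0041 0.0058 0.0081] mean [ 554.1 -311.4]
top>0.004 px[404. 201.] n 16 c [ 527.2 -233.7] size [18.5 24.7] ang 24.4 z [0.004  0.0041 0.0062] mean [ 524.5 -235.1]
top>0.004 px[253. 220.] n 1151 c [456.  230.8] size [154.2 101.5] ang 76.6 z 
[... 3546 characters left out ...]
. 207.] n 423 c [678.3 124.4] size [67.  65.4] ang 81.9 z [0.0116 0.0202 0.0229] mean [679.1 122.9]
scene>0.01 px[226. 217.] n 113 c [ 310.6 -132.6] size [30.7 12.8] ang 88.7 z [0.0119 0.028  0.0327] mean [ 311.9 -134.2]
scene>0.01 px[375. 248.] n 1130 c [650.1 -28.5] size [93.2 87.3] ang 1.8 z [0.0141 0.0179 0.0202] mean [657.8 -31.7]
scene>0.01 px[253. 286.] n 116 c [ 480.1 -252.3] size [27.2 22.8] ang 62.6 z [0.0102 0.0243 0.0411] mean [ 481.  -252.7]
scene>0.01 px[337. 315.] n 427 c [ 665.3 -220.8] size [41.4 44.3] ang 30.0 z [0.0248 0.0349 0.0373] mean [ 666.5 -223.2]
scene>0.01 px[269. 345.] n 148 c [ 581.2 -337.5] size [25.  24.2] ang 30.3 z [0.0102 0.0226 0.0415] mean [ 582.8 -339. ]
```

View pics/cropA.png

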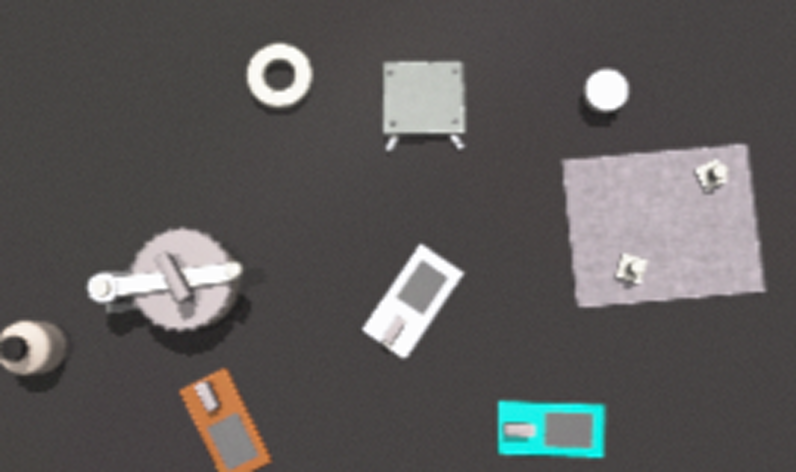

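The crop confirms it: the white plate at crop (413,300), with the tab at (393,332), is the tag. The brown and turquoise ones are the look-alikes. On the jar, the wide end with the longer reach (103,287) is the post, and (237,270) is the peg. Next I'll fit the geometry precisely.

```bash
python3 - <<'E'
from h import *
def rect(X):
    r=cv2.minAreaRect((X[:,:2]*1000).astype(np.float32)); return np.round(r[0],1),np.round(r[1],1),round(r[2],1)
for n in('top','scene'):
    z=np.load(n+'0.npz'); p,W=z['p'],z['W']; ok=np.isfinite(W).all(-1)
    near=ok&(np.hypot(W[...,0]-.45,W[...,1]-.22)<.12)&(W[...,1]<.33)
    Z=W[...,2]
    capm=near&(Z>.068)&(Z<.082); X=W[capm]
    (c,r)=cv2.minEnclosingCircle((X[:,:2]*1000).astype(np.float32)); print(n,'cap circ',np.round(c,1),round(r,1),'z',np.round(np.median(X[:,2]),4))
    hi=near&(Z>.094)
    k,L,s,cc=cv2.connectedComponentsWithStats(hi.astype(np.uint8),connectivity=4)
    for i in range(1,k):
        if s[i,4]>3:
            Y=W[L==i]; t=Y[Y[:,2]>Y[:,2].max()-.012]
            print('  hi',np.round(cc[i]),s[i,4],'rect',rect(t),'mean',np.round(t.mean(0)*1000,1),'zmax',np.round(np.percentile(Y[:,2],90),4))
    a=near&(Z>.083)&(Z<.092); print('  arm',rect(W[a]),'z',np.round(np.median(W[a][:,2]),4))
    for nm,c,rr,zl in(('hold',(.655,-.026),.08,.0145),('tab',(.41,0),.04,.02),('tag',(.438,-.02),.08,.0035),('p1',(.58,-.336),.035,.03),('p2',(.479,-.249),.035,.03),('p1f',(.58,-.336),.035,.0075),('p2f',(.479,-.249),.035,.0075)):
        m=ok&(np.hypot(W[...,0]-c[0],W[...,1]-c[1])<rr)&(Z>zl)&(Z<.06)
        print('  ',nm,m.sum(),rect(W[m]),'mean',np.round(W[m].mean(0)*1000,1))
E
```

```text
top cap circ [450.7 224.8] 59.5 z 0.0749
  hi [253. 219.] 113 rect (array([453. , 215.6]), array([50.1, 14.2]), 30.9) mean [452.9 215.1 123.2] zmax 0.1261
  hi [274. 216.] 28 rect (array([461. , 157.5]), array([11.5, 13.8]), 2.7) mean [460.9 157.7 119.6] zmax 0.1224
  hi [228. 222.] 37 rect (array([440.7, 289.4]), array([16.4, 20.8]), 55.7) mean [440.7 289.  101. ] zmax 0.1053
  arm (array([448.5, 227.3]), array([ 26.4, 141.6]), 6.8) z 0.088
   hold 626 (array([653.9, -25.4]), array([78.7, 82.2]), 1.3) mean [654.2 -24.8  18.7]
   tab 38 (array([407.6,   2.3]), array([11. , 29.5]), 57.2) mean [407.5   2.2  31.3]
   tag 524 (array([442.3, -18.6]), array([127. , 145.4]), 7.7) mean [437.7 -16.9   7.9]
   p1 21 (array([ 578.4, -333.8]), array([11.4, 12.6]), 3.2) mean [ 578.6 -333.6   38. ]
   p2 21 (array([ 477.7, -247.9]), array([12.7, 11.8]), 0.5) mean [ 477.6 -247.3   38.2]
   p1f 71 (array([ 574.6, -330.5]), array([32.9, 33.9]), 19.6) mean [ 577.9 -331.    19.5]
   p2f 68 (array([ 479.5, -248.6]), array([59.3, 30.7]), 8.9) mean [ 477.7 -245.7   19.5]
scene cap circ [456.2 220.3] 65.2 
[... 340 characters left out ...]
0.1198
  arm (array([449.7, 220.7]), array([ 31.8, 147.2]), 6.2) z 0.0873
   hold 1061 (array([657.2, -28.3]), array([78. , 87.6]), 2.1) mean [657.8 -29.9  18.1]
   tab 62 (array([410.6,  -1.7]), array([12.3, 32.1]), 57.3) mean [411.6  -3.4  28.5]
   tag 669 (array([440.7, -21.4]), array([ 54.2, 111.7]), 56.6) mean [440.5 -22.7   7.9]
   p1 59 (array([ 580.8, -337.8]), array([13. , 12.8]), 77.5) mean [ 581.7 -338.2   38.6]
   p2 49 (array([ 479.8, -251.9]), array([13.1, 13.7]), 81.7) mean [ 480.  -252.7   37.7]
   p1f 202 (array([ 580.6, -337.6]), array([26.1, 26.3]), 26.1) mean [ 582.9 -339.4   20. ]
   p2f 165 (array([ 484.9, -253. ]), array([26.1, 37.5]), 75.1) mean [ 481.3 -253.6   20.1]
```

```bash
cat >> h.py <<'E'
def goal(*tg):
    """tg: (x,y,z,yaw_deg of tool z); prints linear, delta_rot"""
    s,Rm=st(); p=np.array(s['ee_pos'])
    for x,y,z,a in tg:
        a=np.radians(a); zt=np.array([np.cos(a),np.sin(a),0]); xt=np.array([0,0,-1.]); T=np.stack([xt,np.cross(zt,xt),zt],1)
        l=Rm.T@(np.array([x,y,z])-p); r=R.from_matrix(Rm.T@T).as_rotvec()
        print('lin',np.round(l,4).tolist(),'rot',np.round(r/np.pi,4).tolist(),'rows',round(max(np.linalg.norm(l)/.0417,np.degrees(np.linalg.norm(r))/7.16),1))
E
python3 -c "
from h import *
goal((.42,-.25,.24,-73),(.455,.213,.20,0),(.455,.213,.20,121))"
```

```text
t 0.1 p [ 0.1566 -0.527   0.2387] F [-0.1  0.4  0.5] w 0.0851 q [-1.43  0.26  0.02  1.33  0.    1.42]
[[-0.0, 0.959, 0.285], [0.001, 0.285, -0.959], [-1.0, 0.0, -0.001]]
lin [-0.001, 0.3314, -0.1905] rot [-0.0025, -0.0004, -0.0001] rows 9.2
lin [0.0396, 0.4968, -0.6243] rot [-0.4081, -0.0003, -0.0003] rows 19.2
lin [0.0396, 0.4968, -0.6243] rot [0.9197, -0.0002, 0.0005] rows 23.1
```

Request:
carry_out --linear '[[0,0.331,-0.19],[0,0.331,-0.19],[0,0.331,-0.19],[0,0.331,-0.19],[0,0.331,-0.19],[0,0.331,-0.19],[0,0.331,-0.19],[0,0.331,-0.19],[0,0.331,-0.19],[0,0.331,-0.19]]' --delta_rot '[[-0.39,0,0],[-0.39,0,0],[-0.39,0,0],[-0.39,0,0],[-0.39,0,0],[-0.39,0,0],[-0.39,0,0],[-0.39,0,0],[-0.39,0,0],[-0.39,0,0]]' --claw 0.5

```text
time: 0.93
ee_pos: [0.4227, -0.2465, 0.2391]
eef_rot: [0.037, 1.57, -0.035]
force: [-0.3, -0.4, -0.6]
width: 0.0429
```

```bash
python3 -c "
from h import *
goal((.455,.213,.20,66),(.455,.213,.20,121))"
```

```text
t 0.93 p [ 0.4227 -0.2465  0.2391] F [-0.3 -0.4 -0.6] w 0.0429 q [-0.7   0.16 -0.11  1.3   0.    0.92]
[[0.001, 0.046, 0.999], [0.001, 0.999, -0.046], [-1.0, 0.001, 0.001]]
lin [0.0398, 0.4604, 0.0112] rot [-0.3812, 0.0005, -0.0003] rows 11.1
lin [0.0398, 0.4604, 0.0112] rot [-0.6868, 0.0006, -0.0] rows 17.3
```

Request:
carry_out --linear '[[0.02,0.46,0.011],[0.02,0.46,0.011],[0.02,0.46,0.011],[0.02,0.46,0.011],[0.02,0.46,0.011],[0.02,0.46,0.011],[0.02,0.46,0.011],[0.02,0.46,0.011],[0.02,0.46,0.011],[0.02,0.46,0.011]]' --delta_rot '[[-0.68,0,0],[-0.68,0,0],[-0.68,0,0],[-0.68,0,0],[-0.68,0,0],[-0.68,0,0],[-0.68,0,0],[-0.68,0,0],[-0.68,0,0],[-0.68,0,0]]'

```text
time: 1.77
ee_pos: [0.4528, 0.1662, 0.221]
eef_rot: [-0.931, 1.362, 0.931]
force: [1.3, -1.0, -0.2]
width: 0.0427
```

```bash
python3 -c "
from h import *
goal((.455,.213,.15,121))"
```

```text
t 1.77 p [0.4528 0.1662 0.221 ] F [ 1.3 -1.  -0.2] w 0.0427 q [ 0.18  0.15 -0.17  1.25 -0.    0.55]
[[-0.0, -0.932, 0.363], [-0.0, 0.363, 0.932], [-1.0, 0.0, -0.0]]
lin [0.071, 0.015, 0.0444] rot [-0.2904, -0.0, -0.0] rows 7.3
```

Request:
carry_out --linear '[[0.07,0.015,0.044],[0.07,0.015,0.044],[0.07,0.015,0.044],[0.07,0.015,0.044],[0.07,0.015,0.044],[0.07,0.015,0.044],[0.07,0.015,0.044],[0.07,0.015,0.044],[0.07,0.015,0.044],[0.07,0.015,0.044]]' --delta_rot '[[-0.29,0,0],[-0.29,0,0],[-0.29,0,0],[-0.29,0,0],[-0.29,0,0],[-0.29,0,0],[-0.29,0,0],[-0.29,0,0],[-0.29,0,0],[-0.29,0,0]]'

```text
time: 2.6
ee_pos: [0.4555, 0.2105, 0.151]
eef_rot: [-1.589, 0.909, 1.59]
force: [-0.6, -0.2, 0.1]
width: 0.0428
```

```bash
python3 - <<'E'
from h import *
goal((.455,.213,.1055,121))
p,d,W=snap('scene','s1'); p2,d2,W2=snap('top')
a=cv2.resize(p[60:190,280:420],None,fx=4,fy=4,interpolation=2); b=cv2.resize(p2[150:280,190:250+80],None,fx=4,fy=4,interpolation=2)
b=cv2.resize(p2[155:285,185:325],None,fx=4,fy=4,interpolation=2)
cv2.imwrite('pics/ab1.png',cv2.resize(np.hstack([a,b])[:,:,::-1],(800,371)))
E
```

```text
t 2.6 p [0.4555 0.2105 0.151 ] F [-0.6 -0.2  0.1] w 0.0428 q [ 0.27  0.22 -0.26  1.09  0.   -0.27]
[[-0.0, -0.862, -0.507], [-0.0, -0.507, 0.862], [-1.0, 0.0, 0.0]]
lin [0.0455, -0.0008, 0.0024] rot [-0.003, 0.0001, -0.0001] rows 1.1
```

View pics/ab1.png

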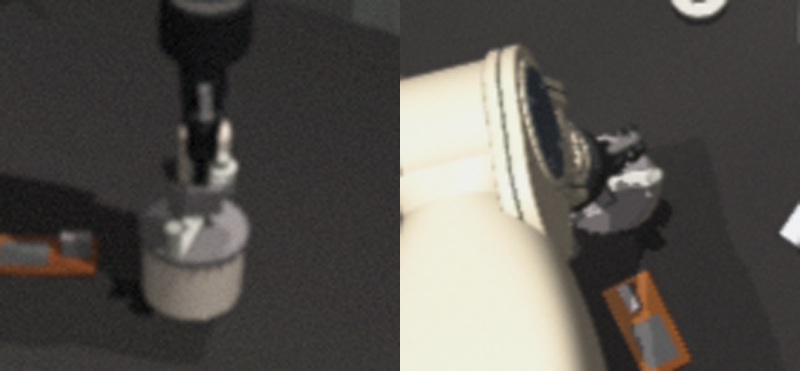

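The scene crop (left) shows the fingers straddling the wing, just above it. In the top crop (right) the robot hides most of the jar. Descending and gripping next.

Request:
carry_out --linear '[[0.02,0,0.002],[0.045,0,0.002],[0.045,0,0.002],[0.045,0,0.002],[0.045,0,0.002]]' --delta_rot '[[0,0,0],[0,0,0],[0,0,0],[0,0,0],[0,0,0]]'

```text
time: 3.12
ee_pos: [0.455, 0.2123, 0.1071]
eef_rot: [-1.59, 0.908, 1.589]
force: [0.2, -0.3, 1.4]
width: 0.0428
```

Request:
carry_out --linear '[[0,0,0],[0,0,0],[0,0,0],[0,0,0],[0,0,0],[0,0,0],[0,0,0],[0,0,0]]' --delta_rot '[[0,0,0],[0,0,0],[0,0,0],[0,0,0],[0,0,0],[0,0,0],[0,0,0],[0,0,0]]' --claw 0

```text
time: 3.78
ee_pos: [0.4547, 0.2136, 0.1072]
eef_rot: [-1.589, 0.904, 1.591]
force: [-3.6, 8.0, 2.9]
width: 0.0129
```

```bash
python3 -c "
from h import *
s,_=st(); print(s['wrist_torque'])"
```

```text
t 3.78 p [0.4547 0.2136 0.1072] F [-3.6  8.   2.9] w 0.0129 q [ 0.27  0.25 -0.34  0.98  0.   -0.26]
[[0.001, -0.861, -0.509], [0.003, -0.509, 0.861], [-1.0, -0.003, 0.002]]
[ 1.45432478  0.36021239 -0.04137706]
```

Request:
carry_out --linear '[[0,0,0.001],[-0.0005,0,0.001],[-0.001,0,0.001],[-0.0015,0,0.001],[-0.002,0,0.001],[-0.0024,0,0.001],[-0.0029,0,0.001],[-0.0033,0,0.001],[-0.0038,0,0.001],[-0.0043,0,0.001]]' --delta_rot '[[0,0,0],[-0.038,0,0],[-0.076,0,0],[-0.114,0,0],[-0.152,0,0],[-0.19,0,0],[-0.228,0,0],[-0.266,0,0],[-0.304,0,0],[-0.342,0,0]]'

```text
time: 4.62
ee_pos: [0.4546, 0.2148, 0.1115]
eef_rot: [2.203, 0.053, -2.199]
force: [-1.5, 9.7, 0.3]
width: 0.0125
```

```bash
python3 -c "
from h import *
s,_=st(); print(s['wrist_torque'])"
```

```text
t 4.62 p [0.4546 0.2148 0.1115] F [-1.5  9.7  0.3] w 0.0125 q [ 0.27  0.25 -0.33  0.99  0.   -1.34]
[[0.002, 0.044, -0.999], [0.004, -0.999, -0.044], [-1.0, -0.004, -0.002]]
[ 2.06618134  0.02059772 -0.0922803 ]
```

Request:
carry_out --linear '[[-0.0005,-0.002,0],[-0.001,-0.002,0],[-0.0015,-0.002,0],[-0.002,-0.002,0],[-0.0024,-0.002,0],[-0.0029,-0.002,0],[-0.0033,-0.002,0],[-0.0038,-0.002,0],[-0.0043,-0.002,0],[-0.0047,-0.002,0]]' --delta_rot '[[-0.038,0,0],[-0.076,0,0],[-0.114,0,0],[-0.152,0,0],[-0.19,0,0],[-0.228,0,0],[-0.266,0,0],[-0.304,0,0],[-0.342,0,0],[-0.37,0,0]]'

```text
time: 5.45
ee_pos: [0.4549, 0.2153, 0.1165]
eef_rot: [1.475, 1.013, -1.47]
force: [0.9, -0.8, 4.1]
width: 0.0128
```

```bash
python3 -c "
from h import *
s,_=st(); print(s['wrist_torque'])"
```

```text
t 5.45 p [0.4549 0.2153 0.1165] F [ 0.9 -0.8  4.1] w 0.0128 q [ 0.28  0.25 -0.32  1.    0.   -2.5 ]
[[0.003, 0.934, -0.357], [0.001, -0.357, -0.934], [-1.0, 0.002, -0.002]]
[ 0.28223571 -0.10960337 -0.11212167]
```

Request:
carry_out --linear '[[0,0,0],[0,0,0],[0,0,0],[0,0,0],[-0.03,0,0],[-0.045,0,0],[-0.045,0,0],[-0.045,0,0],[-0.045,0,0]]' --delta_rot '[[0,0,0],[0,0,0],[0,0,0],[0,0,0],[0,0,0],[0,0,0],[0,0,0],[0,0,0],[0,0,0]]' --claw 0.5

```text
time: 6.2
ee_pos: [0.4537, 0.215, 0.1595]
eef_rot: [1.477, 1.01, -1.479]
force: [0.4, -0.1, -0.6]
width: 0.0428
```

```bash
python3 -c "
from h import *
goal((.4638,.1582,.16,189),(.4638,.1582,.114,189))"
```

```text
t 6.2 p [0.4537 0.215  0.1595] F [ 0.4 -0.1 -0.6] w 0.0428 q [ 0.28  0.22 -0.24  1.11 -0.   -2.49]
[[-0.001, 0.932, -0.364], [-0.0, -0.364, -0.932], [-1.0, -0.001, 0.001]]
lin [-0.0005, 0.0301, 0.0492] rot [0.3316, 0.0003, 0.0001] rows 8.3
lin [0.0455, 0.0301, 0.0492] rot [0.3316, 0.0003, 0.0001] rows 8.3
```

Request:
carry_out --linear '[[0,0.03,0.049],[0,0.03,0.049],[0,0.03,0.049],[0,0.03,0.049],[0,0.03,0.049],[0,0.03,0.049],[0,0.03,0.049],[0,0.03,0.049],[0,0.03,0.049],[0,0.03,0.049]]' --delta_rot '[[0.332,0,0],[0.332,0,0],[0.332,0,0],[0.332,0,0],[0.332,0,0],[0.332,0,0],[0.332,0,0],[0.332,0,0],[0.332,0,0],[0.332,0,0]]'

```text
time: 7.03
ee_pos: [0.4637, 0.1585, 0.1591]
eef_rot: [2.139, 0.165, -2.143]
force: [-0.8, 0.5, 0.5]
width: 0.0428
```

Request:
carry_out --linear '[[0.02,0,0],[0.045,0,0],[0.045,0,0],[0.045,0,0]]' --delta_rot '[[0,0,0],[0,0,0],[0,0,0],[0,0,0]]'

```text
time: 7.37
ee_pos: [0.4632, 0.1584, 0.1142]
eef_rot: [2.135, 0.169, -2.143]
force: [0.5, -0.3, 0.5]
width: 0.0427
```

Request:
carry_out --linear '[[0,0,0],[0,0,0],[0,0,0],[0,0,0],[0,0,0],[0,0,0],[0,0,0],[0,0,0]]' --delta_rot '[[0,0,0],[0,0,0],[0,0,0],[0,0,0],[0,0,0],[0,0,0],[0,0,0],[0,0,0]]' --claw 0

```text
time: 8.03
ee_pos: [0.4649, 0.1584, 0.116]
eef_rot: [2.142, 0.167, -2.138]
force: [1.9, -2.9, 7.3]
width: 0.0135
```

```bash
python3 - <<'E'
from h import *
s,Rm=st()
# swing arc about post; 1.6 rad in 24 rows
post=np.array([.4435,.2884]); p=np.array(s['ee_pos']); v=p[:2]-post; print('r',np.hypot(*v),np.degrees(np.arctan2(v[1],v[0])))
for th in np.linspace(0,1.6,21)[1:]:
    c,S=np.cos(th),np.sin(th); q=post+np.array([[c,-S],[S,c]])@v
    print(round(th,2),np.round(Rm.T@np.r_[q-p[:2],0],4).tolist())
E
```

```text
t 8.03 p [0.4649 0.1584 0.116 ] F [ 1.9 -2.9  7.3] w 0.0135 q [ 0.16  0.23 -0.35  0.99 -0.   -1.57]
[[0.002, 0.156, -0.988], [-0.0, -0.988, -0.156], [-1.0, 0.001, -0.002]]
r 0.13178528663117414 -80.63454288680198
0.08 [0.0, -0.0005, -0.0105]
0.16 [0.0, -0.0018, -0.021]
0.24 [0.0001, -0.004, -0.0313]
0.32 [0.0001, -0.007, -0.0414]
0.4 [0.0001, -0.0108, -0.0512]
0.48 [0.0001, -0.0153, -0.0607]
0.56 [0.0001, -0.0206, -0.0699]
0.64 [0.0001, -0.0266, -0.0785]
0.72 [0.0001, -0.0333, -0.0867]
0.8 [0.0002, -0.0406, -0.0942]
0.88 [0.0002, -0.0485, -0.1012]
0.96 [0.0002, -0.057, -0.1076]
1.04 [0.0002, -0.0659, -0.1132]
1.12 [0.0002, -0.0752, -0.1181]
1.2 [0.0002, -0.0849, -0.1222]
1.28 [0.0002, -0.0949, -0.1256]
1.36 [0.0002, -0.1051, -0.1281]
1.44 [0.0002, -0.1155, -0.1298]
1.52 [0.0002, -0.126, -0.1307]
1.6 [0.0002, -0.1366, -0.1308]
```

Request:
carry_out --linear '[[0,0,-0.01],[0,-0.002,-0.021],[0,-0.004,-0.031],[0,-0.007,-0.041],[0,-0.011,-0.051],[0,-0.015,-0.061],[0,-0.021,-0.07],[0,-0.027,-0.0785],[0,-0.033,-0.087],[0,-0.041,-0.094]]' --delta_rot '[[-0.018,0,0],[-0.036,0,0],[-0.054,0,0],[-0.072,0,0],[-0.09,0,0],[-0.108,0,0],[-0.126,0,0],[-0.144,0,0],[-0.162,0,0],[-0.18,0,0]]'

```text
time: 8.87
ee_pos: [0.5519, 0.2131, 0.1161]
eef_rot: [1.8, 0.679, -1.798]
force: [2.7, -1.2, 4.8]
width: 0.0137
```

```bash
python3 - <<'E'
from h import *
s,Rm=st()
post=np.array([.4435,.2884]); p=np.array(s['ee_pos']); v=p[:2]-post; print('r',np.hypot(*v),np.degrees(np.arctan2(v[1],v[0])))
for th in np.linspace(0,.9,11)[1:]:
    c,S=np.cos(th),np.sin(th); q=post+np.array([[c,-S],[S,c]])@v
    print(round(th,2),np.round(Rm.T@np.r_[q-p[:2],0],4).tolist())
E
```

```text
t 8.87 p [0.5519 0.2131 0.1161] F [ 2.7 -1.2  4.8] w 0.0137 q [ 0.23  0.39 -0.11  1.07 -0.   -2.07]
[[0.002, 0.663, -0.749], [-0.002, -0.749, -0.663], [-1.0, 0.003, -0.001]]
r 0.13203423051400803 -34.7843871061272
0.09 [-0.0, -0.0033, -0.0114]
0.18 [-0.0, -0.0077, -0.0225]
0.27 [-0.0, -0.013, -0.0331]
0.36 [-0.0, -0.0192, -0.0432]
0.45 [-0.0, -0.0264, -0.0527]
0.54 [-0.0001, -0.0343, -0.0615]
0.63 [-0.0001, -0.0431, -0.0696]
0.72 [-0.0001, -0.0525, -0.0768]
0.81 [-0.0001, -0.0625, -0.0832]
0.9 [-0.0002, -0.073, -0.0886]
```

Request:
carry_out --linear '[[0,-0.003,-0.011],[0,-0.008,-0.0225],[0,-0.013,-0.033],[0,-0.019,-0.043],[0,-0.026,-0.053],[0,-0.034,-0.0615],[0,-0.043,-0.0695],[0,-0.0525,-0.077],[0,-0.0625,-0.083],[0,-0.073,-0.0885]]' --delta_rot '[[-0.018,0,0],[-0.036,0,0],[-0.054,0,0],[-0.072,0,0],[-0.09,0,0],[-0.108,0,0],[-0.126,0,0],[-0.144,0,0],[-0.162,0,0],[-0.18,0,0]]'

```text
time: 9.7
ee_pos: [0.5702, 0.3275, 0.1161]
eef_rot: [1.415, 1.061, -1.41]
force: [3.6, -3.5, 2.7]
width: 0.0139
```

Request:
carry_out --linear '[[0,0,0],[0,0,0],[0,0,0],[0,0,0],[-0.03,0,0],[-0.06,0,0],[-0.09,0,0],[-0.12,0,0],[-0.12,0,0]]' --delta_rot '[[0,0,0],[0,0,0],[0,0,0],[0,0,0],[0,0,0],[0,0,0],[0,0,0],[0,0,0],[0,0,0]]' --claw 0.5

```text
time: 10.45
ee_pos: [0.5704, 0.327, 0.2415]
eef_rot: [1.423, 1.059, -1.408]
force: [0.6, -0.3, 1.7]
width: 0.0423
```

```bash
python3 - <<'E'
from h import *
goal((.48,-.249,.16,180),(.58,-.335,.12,180))
E
```

```text
t 10.45 p [0.5704 0.327  0.2415] F [ 0.6 -0.3  1.7] w 0.0423 q [ 0.39  0.44  0.3   1.42  0.   -2.46]
[[0.008, 0.96, -0.281], [0.003, -0.281, -0.96], [-1.0, 0.006, -0.005]]
lin [0.0789, 0.0747, 0.5786] rot [0.4093, -0.0028, -0.0007] rows 14.1
lin [0.1194, 0.1946, 0.6332] rot [0.4093, -0.0028, -0.0007] rows 16.1
```

Request:
carry_out --linear '[[0.05,0.075,0.579],[0.05,0.075,0.579],[0.05,0.075,0.579],[0.05,0.075,0.579],[0.05,0.075,0.579],[0.05,0.075,0.579],[0.05,0.075,0.579],[0.05,0.075,0.579],[0.05,0.075,0.579],[0.05,0.075,0.579]]' --delta_rot '[[0.9,0,0],[0.9,0,0],[0.9,0,0],[0.9,0,0],[0.9,0,0],[0.9,0,0],[0.9,0,0],[0.9,0,0],[0.9,0,0],[0.9,0,0]]'

```text
time: 11.28
ee_pos: [0.5038, -0.0854, 0.1994]
eef_rot: [2.207, 0.033, -2.206]
force: [0.8, -0.6, 1.2]
width: 0.0423
```

```bash
python3 - <<'E'
from h import *
goal((.479,-.248,.16,90))
E
```

```text
t 11.28 p [ 0.5038 -0.0854  0.1994] F [ 0.8 -0.6  1.2] w 0.0423 q [-0.33  0.21 -0.15  1.21  0.   -1.93]
[[0.0, 0.03, -1.0], [0.0, -1.0, -0.03], [-1.0, -0.0, -0.0]]
lin [0.0394, 0.1618, 0.0297] rot [0.5095, 0.0, 0.0001] rows 12.8
```

Request:
carry_out --linear '[[0.04,0.162,0.03],[0.04,0.162,0.03],[0.04,0.162,0.03],[0.04,0.162,0.03],[0.04,0.162,0.03],[0.04,0.162,0.03],[0.04,0.162,0.03],[0.04,0.162,0.03],[0.04,0.162,0.03],[0.04,0.162,0.03]]' --delta_rot '[[0.508,0,0],[0.508,0,0],[0.508,0,0],[0.508,0,0],[0.508,0,0],[0.508,0,0],[0.508,0,0],[0.508,0,0],[0.508,0,0],[0.508,0,0]]'

```text
time: 12.12
ee_pos: [0.4804, -0.2466, 0.1593]
eef_rot: [-1.462, 1.023, 1.463]
force: [0.7, 0.4, -0.1]
width: 0.0424
```

Request:
carry_out --linear '[[0,0,0],[0,0,0],[0,0,0],[0,0,0],[0,0,0]]' --delta_rot '[[0.11,0,0],[0.11,0,0],[0.11,0,0],[0.11,0,0],[0.11,0,0]]'

```text
time: 12.53
ee_pos: [0.4807, -0.2464, 0.1594]
eef_rot: [-1.22, 1.202, 1.22]
force: [-0.1, 0.4, -0.6]
width: 0.0427
```

```bash
python3 - <<'E'
from h import *
p,d,W=snap('scene','s2'); Z=W[...,2]
m=(Z>.004)&(abs(W[...,0]-.53)<.11)&(abs(W[...,1]+.285)<.13)&(Z<.06)
for c in((.4795,-.25),(.581,-.338)):
    k=m&(Z>.03)&(np.hypot(W[...,0]-c[0],W[...,1]-c[1])<.04)&(Z<.043); print(k.sum(),np.round(W[k].mean(0),4))
cv2.imwrite('pics/s2c.png',cv2.resize(p[170:380,150:400],(750,630))[:600,:,::-1])
goal((.479,-.248,.16,90),(.479,-.248,.022,90))
E
```

```text
47 [ 0.4799 -0.2526  0.0381]
58 [ 0.5817 -0.3383  0.0385]
t 12.58 p [ 0.4807 -0.2464  0.1595] F [-0.1  1.2  0.4] w 0.0425 q [-0.63  0.28 -0.16  1.13  0.   -0.64]
[[-0.0, -1.0, -0.015], [0.0, -0.015, 1.0], [-1.0, 0.0, 0.0]]
lin [-0.0005, 0.0018, -0.0016] rot [0.0049, 0.0001, -0.0001] rows 0.1
lin [0.1375, 0.0017, -0.0016] rot [0.0049, 0.0001, -0.0001] rows 3.3
```

View pics/s2.png

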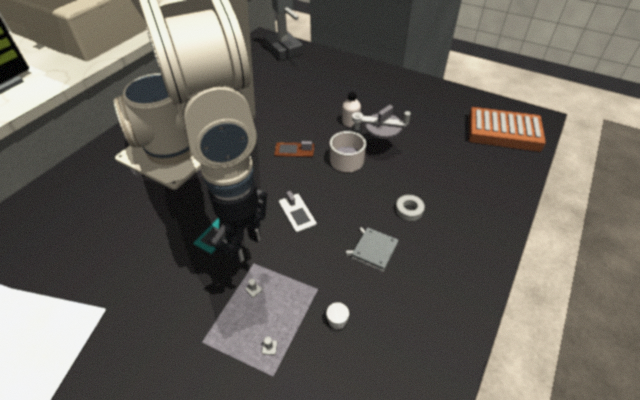

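The scene view shows the jar open at (347,150) with the cap swung aside at (383,125), and the parts unmoved at (253,286) and (269,346). Picking up the first part.

Request:
carry_out --linear '[[0.04,0.0015,-0.0015],[0.08,0.0015,-0.0015],[0.11,0.0015,-0.0015],[0.137,0.0015,-0.0015],[0.137,0.0015,-0.0015],[0.137,0.0015,-0.0015]]' --delta_rot '[[0,0,0],[0,0,0],[0,0,0],[0,0,0],[0,0,0],[0,0,0]]'

```text
time: 13.08
ee_pos: [0.4789, -0.2474, 0.0221]
eef_rot: [-1.217, 1.203, 1.222]
force: [0.5, 0.3, 0.8]
width: 0.0429
```

Request:
carry_out --linear '[[0,0,0],[0,0,0],[0,0,0],[0,0,0],[0,0,0],[0,0,0],[0,0,0]]' --delta_rot '[[0,0,0],[0,0,0],[0,0,0],[0,0,0],[0,0,0],[0,0,0],[0,0,0]]' --claw 0

```text
time: 13.67
ee_pos: [0.4806, -0.2485, 0.0247]
eef_rot: [-1.222, 1.203, 1.215]
force: [-0.5, -0.0, 5.3]
width: 0.0123
```

Request:
carry_out --linear '[[-0.03,0,0],[-0.06,0,0],[-0.1,0,0],[-0.13,0,0],[-0.13,0,0],[-0.13,0,0]]' --delta_rot '[[0,0,0],[0,0,0],[0,0,0],[0,0,0],[0,0,0],[0,0,0]]'

```text
time: 14.17
ee_pos: [0.4805, -0.2484, 0.1555]
eef_rot: [-1.224, 1.202, 1.214]
force: [-0.1, -0.5, -1.9]
width: 0.0127
```

```bash
python3 - <<'E'
from h import *
goal((.4345,.215,.15,90),(.4345,.215,.034,90))
E
```

```text
t 14.17 p [ 0.4805 -0.2484  0.1555] F [-0.1 -0.5 -1.9] w 0.0127 q [-0.63  0.28 -0.17  1.12  0.   -0.65]
[[0.005, -1.0, -0.013], [-0.003, -0.013, 1.0], [-1.0, -0.005, -0.003]]
lin [0.0037, 0.04, 0.4639] rot [0.0042, -0.0011, 0.0015] rows 11.2
lin [0.1197, 0.0405, 0.4643] rot [0.0042, -0.0011, 0.0015] rows 11.5
```

Request:
carry_out --linear '[[0,0.04,0.464],[0,0.04,0.464],[0,0.04,0.464],[0,0.04,0.464],[0,0.04,0.464],[0,0.04,0.464],[0,0.04,0.464],[0,0.04,0.464],[0,0.04,0.464],[0,0.04,0.464]]' --delta_rot '[[0,0,0],[0,0,0],[0,0,0],[0,0,0],[0,0,0],[0,0,0],[0,0,0],[0,0,0],[0,0,0],[0,0,0]]'

```text
time: 15.0
ee_pos: [0.4373, 0.1688, 0.152]
eef_rot: [-1.218, 1.204, 1.219]
force: [2.0, 0.2, -1.3]
width: 0.012
```

```bash
python3 - <<'E'
from h import *
goal((.4345,.215,.15,90))
E
```

```text
t 15.0 p [0.4373 0.1688 0.152 ] F [ 2.   0.2 -1.3] w 0.012 q [ 0.19  0.17 -0.33  1.08 -0.    0.18]
[[-0.001, -1.0, -0.013], [-0.0, -0.013, 1.0], [-1.0, 0.001, -0.0]]
lin [0.002, 0.0022, 0.0463] rot [0.0041, -0.0001, -0.0003] rows 1.1
```

Request:
carry_out --linear '[[0,0.002,0.041],[0,0.002,0.046],[0,0.002,0.046],[0,0.002,0.046]]' --delta_rot '[[0,0,0],[0,0,0],[0,0,0],[0,0,0]]'

```text
time: 15.33
ee_pos: [0.4353, 0.2128, 0.1519]
eef_rot: [-1.22, 1.204, 1.22]
force: [0.1, -1.5, -1.5]
width: 0.0121
```

```bash
python3 - <<'E'
from h import *
goal((.4345,.215,.036,90))
p,d,W=snap('scene'); cv2.imwrite('pics/j1.png',cv2.resize(p[60:190,270:430],None,fx=4,fy=4,interpolation=2)[:,:,::-1])
E
```

```text
t 15.33 p [0.4353 0.2128 0.1519] F [ 0.1 -1.5 -1.5] w 0.0121 q [ 0.28  0.19 -0.3   1.08 -0.    0.27]
[[-0.001, -1.0, -0.014], [-0.001, -0.014, 1.0], [-1.0, 0.001, -0.001]]
lin [0.1159, 0.0006, 0.0023] rot [0.0046, -0.0003, -0.0004] rows 2.8
```

View pics/j1.png

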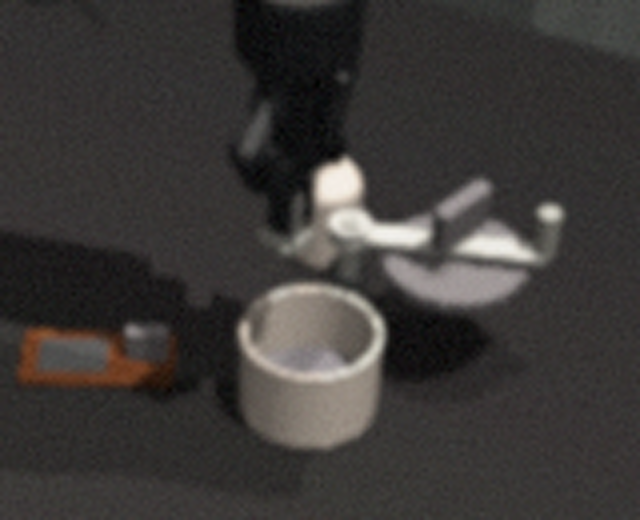

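The part is in the grip above the open jar at crop (310,330), and the cap is well clear. Lowering it in.

Request:
carry_out --linear '[[0.03,0.0005,0.002],[0.06,0.0005,0.002],[0.085,0.0005,0.002],[0.1,0.0005,0.002],[0.11,0.0005,0.002],[0.115,0.0005,0.002],[0.115,0.0005,0.002]]' --delta_rot '[[0,0,0],[0,0,0],[0,0,0],[0,0,0],[0,0,0],[0,0,0],[0,0,0]]'

```text
time: 15.97
ee_pos: [0.4352, 0.2133, 0.0368]
eef_rot: [-1.216, 1.206, 1.218]
force: [-0.3, -0.6, -0.5]
width: 0.0117
```

Request:
carry_out --linear '[[0,0,0],[0,0,0],[0,0,0],[0,0,0],[-0.03,0,0],[-0.06,0,0],[-0.1,0,0],[-0.12,0,0],[-0.12,0,0]]' --delta_rot '[[0,0,0],[0,0,0],[0,0,0],[0,0,0],[0,0,0],[0,0,0],[0,0,0],[0,0,0],[0,0,0]]' --claw 0.26

```text
time: 16.72
ee_pos: [0.4374, 0.2156, 0.1627]
eef_rot: [-1.221, 1.195, 1.214]
force: [0.2, 0.3, 0.0]
width: 0.022
```

```bash
python3 - <<'E'
from h import *
goal((.5805,-.3345,.15,90))
E
```

```text
t 16.72 p [0.4374 0.2156 0.1627] F [0.2 0.3 0. ] w 0.022 q [ 0.29  0.18 -0.28  1.1   0.    0.27]
[[0.008, -1.0, -0.013], [0.002, -0.013, 1.0], [-1.0, -0.008, 0.002]]
lin [0.0125, -0.1358, -0.552] rot [0.0042, 0.0007, 0.0025] rows 13.6
```

Request:
carry_out --linear '[[0,-0.136,-0.552],[0,-0.136,-0.552],[0,-0.136,-0.552],[0,-0.136,-0.552],[0,-0.136,-0.552],[0,-0.136,-0.552],[0,-0.136,-0.552],[0,-0.136,-0.552],[0,-0.136,-0.552],[0,-0.136,-0.552]]' --delta_rot '[[0,0,0],[0,0,0],[0,0,0],[0,0,0],[0,0,0],[0,0,0],[0,0,0],[0,0,0],[0,0,0],[0,0,0]]' --claw 0.5

```text
time: 17.55
ee_pos: [0.5402, -0.1904, 0.1576]
eef_rot: [-1.219, 1.203, 1.218]
force: [1.1, 0.4, 0.7]
width: 0.0426
```

```bash
python3 - <<'E'
from h import *
p,d,W=snap('top'); p2,d2,W2=snap('scene')
a=cv2.resize(p[190:250,220:300],None,fx=5,fy=5,interpolation=2); b=cv2.resize(p2[120:180,310:390],None,fx=5,fy=5,interpolation=2)
cv2.imwrite('pics/j2.png',np.hstack([a,b])[:,:,::-1])
Z=W2[...,2]; c=(.5815,-.338)
k=(Z>.03)&(np.hypot(W2[...,0]-c[0],W2[...,1]-c[1])<.04)&(Z<.043); print(k.sum(),np.round(W2[k].mean(0),4))
Z=W[...,2]; k=(np.hypot(W[...,0]-.453,W[...,1]-.217)<.038); print(np.round(np.nanpercentile(Z[k],[2,10,50,90,98]),4))
h=k&(Z>.04)&(Z<.06); print(h.sum(), np.round(W[h].mean(0),4))
goal((.580,-.335,.15,90),(.580,-.335,.025,90))
E
```

```text
58 [ 0.5816 -0.3382  0.0386]
[0.0078 0.0096 0.0126 0.0201 0.0493]
19 [0.432  0.2149 0.0488]
t 17.65 p [ 0.5413 -0.1938  0.1568] F [ 0.   0.4 -0.6] w 0.0427 q [-0.49  0.34 -0.08  1.15 -0.   -0.5 ]
[[0.0, -1.0, -0.008], [-0.001, -0.008, 1.0], [-1.0, -0.0, -0.001]]
lin [0.007, -0.0376, -0.1415] rot [0.0026, -0.0004, 0.0001] rows 3.5
lin [0.132, -0.0375, -0.1413] rot [0.0026, -0.0004, 0.0001] rows 4.7
```

View pics/j2.png

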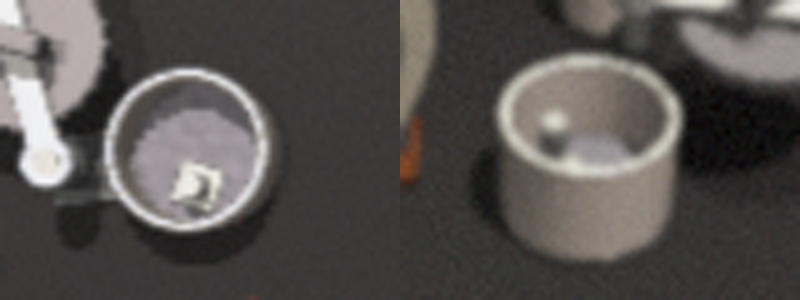

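The first part stands upright in the jar (left crop, 195,187). The second part is unmoved. Picking it up.

Request:
carry_out --linear '[[0.01,-0.0375,-0.1415],[0.01,-0.0375,-0.1415],[0.01,-0.0375,-0.1415],[0.01,-0.0375,-0.1415],[0.04,-0.0375,-0.1415],[0.08,-0.0375,-0.1415],[0.11,-0.0375,-0.1415],[0.131,-0.0375,-0.1415],[0.131,-0.0375,-0.1415],[0.131,-0.0375,-0.1415]]' --delta_rot '[[0,0,0],[0,0,0],[0,0,0],[0,0,0],[0,0,0],[0,0,0],[0,0,0],[0,0,0],[0,0,0],[0,0,0]]'

```text
time: 18.48
ee_pos: [0.5791, -0.3286, 0.026]
eef_rot: [-1.217, 1.203, 1.221]
force: [-0.2, 0.1, -0.0]
width: 0.0425
```

Request:
carry_out --linear '[[0,0,0],[0,0,0],[0,0,0],[0,0,0],[0,0,0],[0,0,0],[0,0,0]]' --delta_rot '[[0,0,0],[0,0,0],[0,0,0],[0,0,0],[0,0,0],[0,0,0],[0,0,0]]' --claw 0

```text
time: 19.07
ee_pos: [0.5806, -0.3301, 0.029]
eef_rot: [-1.222, 1.202, 1.215]
force: [0.8, 1.2, 7.8]
width: 0.0118
```

Request:
carry_out --linear '[[-0.03,0,0],[-0.06,0,0],[-0.1,0,0],[-0.13,0,0],[-0.13,0,0],[-0.13,0,0]]' --delta_rot '[[0,0,0],[0,0,0],[0,0,0],[0,0,0],[0,0,0],[0,0,0]]'

```text
time: 19.57
ee_pos: [0.5803, -0.3299, 0.1597]
eef_rot: [-1.223, 1.202, 1.214]
force: [0.1, -0.1, -1.3]
width: 0.0119
```

```bash
python3 - <<'E'
from h import *
goal((.4745,.215,.15,90))
E
```

```text
t 19.57 p [ 0.5803 -0.3299  0.1597] F [ 0.1 -0.1 -1.3] w 0.0119 q [-0.64  0.49  0.17  1.25  0.   -0.66]
[[0.004, -1.0, -0.013], [-0.003, -0.013, 1.0], [-1.0, -0.004, -0.003]]
lin [0.0076, 0.0989, 0.5463] rot [0.0041, -0.001, 0.0013] rows 13.3
```

Request:
carry_out --linear '[[0,0.074,0.41],[0,0.074,0.41],[0,0.074,0.41],[0,0.074,0.41],[0,0.074,0.41],[0,0.074,0.41],[0,0.074,0.41],[0,0.074,0.41],[0,0.074,0.41],[0,0.074,0.41]]' --delta_rot '[[0,0,0],[0,0,0],[0,0,0],[0,0,0],[0,0,0],[0,0,0],[0,0,0],[0,0,0],[0,0,0],[0,0,0]]'

```text
time: 20.4
ee_pos: [0.4988, 0.0814, 0.1558]
eef_rot: [-1.218, 1.204, 1.219]
force: [1.1, -0.2, 0.2]
width: 0.0113
```

Request:
carry_out --linear '[[0,0.025,0.136],[0,0.025,0.136],[0,0.025,0.136],[0,0.025,0.136],[0,0.025,0.136],[0,0.025,0.136]]' --delta_rot '[[0,0,0],[0,0,0],[0,0,0],[0,0,0],[0,0,0],[0,0,0]]'

```text
time: 20.9
ee_pos: [0.4727, 0.2159, 0.1558]
eef_rot: [-1.22, 1.204, 1.221]
force: [-0.1, -0.4, -0.6]
width: 0.0117
```

```bash
python3 - <<'E'
from h import *
goal((.4745,.215,.040,90))
E
```

```text
t 20.9 p [0.4727 0.2159 0.1558] F [-0.1 -0.4 -0.6] w 0.0117 q [ 0.27  0.25 -0.21  1.11 -0.    0.25]
[[-0.001, -1.0, -0.015], [-0.001, -0.015, 1.0], [-1.0, 0.001, -0.001]]
lin [0.1158, -0.002, -0.0009] rot [0.0048, -0.0002, -0.0005] rows 2.8
```

Request:
carry_out --linear '[[0.03,-0.002,-0.001],[0.06,-0.002,-0.001],[0.085,-0.002,-0.001],[0.1,-0.002,-0.001],[0.11,-0.002,-0.001],[0.115,-0.002,-0.001],[0.115,-0.002,-0.001]]' --delta_rot '[[0,0,0],[0,0,0],[0,0,0],[0,0,0],[0,0,0],[0,0,0],[0,0,0]]'

```text
time: 21.48
ee_pos: [0.4755, 0.2134, 0.0409]
eef_rot: [-1.217, 1.205, 1.218]
force: [-0.3, -0.7, -0.4]
width: 0.0116
```

Request:
carry_out --linear '[[0,0,0],[0,0,0],[0,0,0],[0,0,0],[-0.03,0,0],[-0.06,0,0],[-0.1,0,0],[-0.16,0,0],[-0.16,0,0],[-0.16,0,0]]' --delta_rot '[[0,0,0],[0,0,0],[0,0,0],[0,0,0],[0,0,0],[0,0,0],[0,0,0],[0,0,0],[0,0,0],[0,0,0]]' --claw 0.26

```text
time: 22.32
ee_pos: [0.4774, 0.2149, 0.2071]
eef_rot: [-1.221, 1.195, 1.214]
force: [0.2, -0.4, -0.7]
width: 0.0224
```

```bash
python3 - <<'E'
from h import *
goal((.571,.327,.20,90),(.571,.327,.20,-45))
p,d,W=snap('top'); p2,d2,W2=snap('scene')
a=cv2.resize(p[190:250,220:300],None,fx=5,fy=5,interpolation=2); b=cv2.resize(p2[100:160+20,310:390+27],(400,300),interpolation=2)
cv2.imwrite('pics/j3.png',np.hstack([a,b])[:,:,::-1])
Z=W2[...,2]
hi=(Z>.117)&(Z<.14)&(W2[...,0]>.53)&(W2[...,0]<.62)&(W2[...,1]>.25)&(W2[...,1]<.37); print('peg scene',hi.sum(),np.round(W2[hi].mean(0),4))
E
```

```text
t 22.32 p [0.4774 0.2149 0.2071] F [ 0.2 -0.4 -0.7] w 0.0224 q [ 0.26  0.22 -0.11  1.23  0.    0.25]
[[0.008, -1.0, -0.013], [0.002, -0.013, 1.0], [-1.0, -0.009, 0.002]]
lin [0.0081, -0.095, 0.1108] rot [0.0041, 0.0007, 0.0027] rows 3.5
lin [0.0081, -0.095, 0.1108] rot [0.7541, 0.0035, 0.0005] rows 19.0
peg scene 35 [0.5709 0.3263 0.1247]
```

View pics/j3.png

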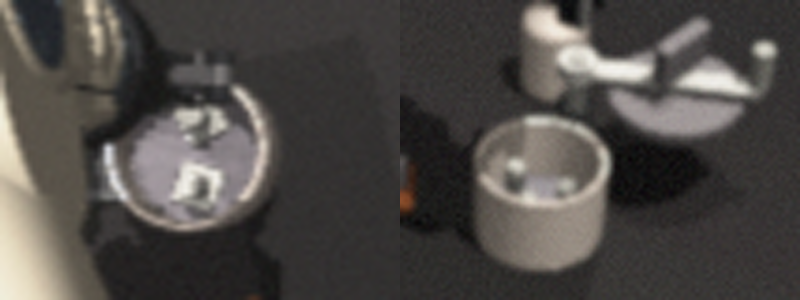

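Both parts stand upright in the jar (left crop: 198,120 and 200,185). Next I'll swing the cap back, gripping the peg at (0.5704, 0.327).

Request:
carry_out --linear '[[0.008,-0.093,0.112],[0.008,-0.093,0.112],[0.008,-0.093,0.112],[0.008,-0.093,0.112],[0.008,-0.093,0.112],[0.008,-0.093,0.112],[0.008,-0.093,0.112]]' --delta_rot '[[-0.1,0,0],[-0.1,0,0],[-0.1,0,0],[-0.1,0,0],[-0.1,0,0],[-0.1,0,0],[-0.1,0,0]]' --claw 0.42

```text
time: 23.0
ee_pos: [0.5664, 0.327, 0.1923]
eef_rot: [-1.445, 1.039, 1.447]
force: [0.1, 0.2, -0.6]
width: 0.0359
```

```bash
python3 - <<'E'
from h import *
goal((.5704,.3272,.15,109),(.5704,.3272,.1145,109))
E
```

```text
t 23.0 p [0.5664 0.327  0.1923] F [ 0.1  0.2 -0.6] w 0.0359 q [ 0.4   0.45  0.2   1.32 -0.    0.07]
[[-0.002, -0.947, -0.321], [-0.001, -0.321, 0.947], [-1.0, 0.003, -0.0]]
lin [0.0423, -0.004, -0.0011] rot [-0.0015, -0.0001, -0.0008] rows 1.0
lin [0.0778, -0.0041, -0.0011] rot [-0.0015, -0.0001, -0.0008] rows 1.9
```

Request:
carry_out --linear '[[0.02,-0.004,-0.001],[0.04,-0.004,-0.001],[0.06,-0.004,-0.001],[0.076,-0.004,-0.001],[0.076,-0.004,-0.001],[0.076,-0.004,-0.001]]' --delta_rot '[[0,0,0],[0,0,0],[0,0,0],[0,0,0],[0,0,0],[0,0,0]]'

```text
time: 23.5
ee_pos: [0.5705, 0.3268, 0.1177]
eef_rot: [-1.445, 1.038, 1.446]
force: [-0.4, 0.7, -0.2]
width: 0.0357
```

Request:
carry_out --linear '[[0,0,0],[0,0,0],[0,0,0],[0,0,0],[0,0,0],[0,0,0],[0,0,0]]' --delta_rot '[[0,0,0],[0,0,0],[0,0,0],[0,0,0],[0,0,0],[0,0,0],[0,0,0]]' --claw 0

```text
time: 24.08
ee_pos: [0.572, 0.328, 0.119]
eef_rot: [-1.447, 1.034, 1.444]
force: [1.0, -0.1, 6.2]
width: 0.0135
```

```bash
cat > arc.py <<'E'
from h import *
s,Rm=st()
post=np.array([.4435,.2884]); p=np.array(s['ee_pos']); v=p[:2]-post; a0=np.arctan2(v[1],v[0]); print('r',np.hypot(*v),np.degrees(a0))
tot=np.radians(-81.3)-a0
for th in np.linspace(0,tot,21)[1:]:
    c,S=np.cos(th),np.sin(th); q=post+np.array([[c,-S],[S,c]])@v
    print(round(th,2),np.round(Rm.T@np.r_[q-p[:2],0],4).tolist())
E
python3 arc.py
```

```text
t 24.08 p [0.572 0.328 0.119] F [ 1.  -0.1  6.2] w 0.0135 q [ 0.39  0.49  0.08  1.15 -0.    0.07]
[[0.002, -0.947, -0.321], [0.001, -0.321, 0.947], [-1.0, -0.003, -0.0]]
r 0.1345176619159431 17.137415936364487
-0.09 [-0.0, 0.0008, -0.0115]
-0.17 [-0.0, 0.0026, -0.0229]
-0.26 [-0.0, 0.0054, -0.0341]
-0.34 [-0.0, 0.0091, -0.0451]
-0.43 [-0.0, 0.0138, -0.0557]
-0.52 [-0.0, 0.0193, -0.0658]
-0.6 [-0.0001, 0.0257, -0.0754]
-0.69 [-0.0001, 0.0329, -0.0845]
-0.77 [-0.0001, 0.0408, -0.0928]
-0.86 [-0.0001, 0.0495, -0.1005]
-0.94 [-0.0001, 0.0587, -0.1074]
-1.03 [-0.0002, 0.0685, -0.1135]
-1.12 [-0.0002, 0.0788, -0.1187]
-1.2 [-0.0002, 0.0896, -0.1231]
-1.29 [-0.0003, 0.1006, -0.1265]
-1.37 [-0.0003, 0.1119, -0.1289]
-1.46 [-0.0003, 0.1234, -0.1303]
-1.55 [-0.0003, 0.1349, -0.1308]
-1.63 [-0.0004, 0.1464, -0.1303]
-1.72 [-0.0004, 0.1579, -0.1287]
```

Request:
carry_out --linear '[[0,0.001,-0.0115],[0,0.0025,-0.023],[0,0.0055,-0.034],[0,0.009,-0.045],[0,0.014,-0.0555],[0,0.019,-0.066],[0,0.0255,-0.0755],[0,0.033,-0.0845],[0,0.041,-0.093],[0,0.0495,-0.1005]]' --delta_rot '[[0,0,0],[0,0,0],[0,0,0],[0,0,0],[0,0,0],[0,0,0],[0,0,0],[0,0,0],[0,0,0],[0,0,0]]'

```text
time: 24.92
ee_pos: [0.5603, 0.2158, 0.1197]
eef_rot: [-1.45, 1.032, 1.437]
force: [10.8, -6.5, 6.5]
width: 0.0126
```

```bash
python3 arc.py
```

```text
t 24.92 p [0.5603 0.2158 0.1197] F [10.8 -6.5  6.5] w 0.0126 q [ 0.23  0.39 -0.09  1.08 -0.   -0.1 ]
[[0.009, -0.948, -0.32], [-0.0, -0.32, 0.948], [-1.0, -0.008, -0.003]]
r 0.13749537553253494 -31.87088204345848
-0.04 [-0.0, 0.0047, -0.0037]
-0.09 [-0.0001, 0.0095, -0.0071]
-0.13 [-0.0001, 0.0144, -0.0104]
-0.17 [-0.0001, 0.0195, -0.0134]
-0.22 [-0.0002, 0.0247, -0.0163]
-0.26 [-0.0002, 0.0301, -0.0188]
-0.3 [-0.0002, 0.0355, -0.0212]
-0.35 [-0.0003, 0.041, -0.0233]
-0.39 [-0.0003, 0.0467, -0.0252]
-0.43 [-0.0004, 0.0524, -0.0268]
-0.47 [-0.0004, 0.0581, -0.0282]
-0.52 [-0.0004, 0.064, -0.0294]
-0.56 [-0.0005, 0.0698, -0.0303]
-0.6 [-0.0005, 0.0757, -0.0309]
-0.65 [-0.0006, 0.0816, -0.0313]
-0.69 [-0.0006, 0.0876, -0.0314]
-0.73 [-0.0007, 0.0935, -0.0313]
-0.78 [-0.0007, 0.0994, -0.0309]
-0.82 [-0.0008, 0.1053, -0.0302]
-0.86 [-0.0008, 0.1112, -0.0293]
```

Request:
carry_out --linear '[[0,0,0],[0,0,0],[0,0,0],[0,0.009,0],[0,0.009,0],[0,0.009,0],[0,0.009,0],[0,0.009,0],[0,0.009,0],[0,0.009,0]]' --delta_rot '[[0,0,0],[0,0,0],[0,0,0],[0,0,0],[0,0,0],[0.32,0,0],[0.32,0,0],[0.32,0,0],[0.32,0,0],[0.32,0,0]]' --claw 0.42

```text
time: 25.75
ee_pos: [0.5477, 0.2141, 0.1174]
eef_rot: [-0.982, 1.338, 0.983]
force: [-0.1, -0.6, -0.0]
width: 0.0359
```

```bash
python3 - <<'E'
from h import *
goal((.5519,.2131,.1165,42))
W=snap('scene')[2]; Z=W[...,2]
hi=(Z>.117)&(Z<.132)&(np.hypot(W[...,0]-.556,W[...,1]-.211)<.03); print(hi.sum(),np.round(W[hi].mean(0),4))
E
```

```text
t 25.75 p [0.5477 0.2141 0.1174] F [-0.1 -0.6 -0. ] w 0.0359 q [ 0.23  0.38 -0.11  1.07  0.    0.53]
[[-0.001, -0.954, 0.299], [-0.0, 0.299, 0.954], [-1.0, 0.001, -0.0]]
lin [0.0009, -0.0044, 0.0003] rot [0.17, -0.0001, -0.0002] rows 4.3
91 [0.5543 0.2111 0.1245]
```

Request:
carry_out --linear '[[0,-0.0045,0],[0,-0.0045,0],[0,-0.0045,0],[0,-0.0045,0],[0,-0.0045,0]]' --delta_rot '[[0.1,0,0],[0.1,0,0],[0.1,0,0],[0.1,0,0],[0.1,0,0]]'

```text
time: 26.22
ee_pos: [0.5522, 0.2127, 0.1175]
eef_rot: [-0.751, 1.437, 0.751]
force: [-0.2, 0.5, 0.2]
width: 0.0358
```

Request:
carry_out --linear '[[0,0,0],[0,0,0],[0,0,0],[0,0,0],[0,0,0],[0,0,0],[0,0,0]]' --delta_rot '[[0,0,0],[0,0,0],[0,0,0],[0,0,0],[0,0,0],[0,0,0],[0,0,0]]' --claw 0

```text
time: 26.8
ee_pos: [0.5524, 0.2125, 0.1177]
eef_rot: [-0.748, 1.438, 0.748]
force: [-0.5, -0.4, 1.8]
width: 0.0139
```

```bash
sed -i 's/,21)/,11)/' arc.py; python3 arc.py
```

```text
t 26.8 p [0.5524 0.2125 0.1177] F [-0.5 -0.4  1.8] w 0.0139 q [ 0.23  0.39 -0.11  1.08 -0.    0.84]
[[-0.0, -0.818, 0.575], [-0.0, 0.575, 0.818], [-1.0, -0.0, -0.0]]
r 0.1327494910666739 -34.86288574283864
-0.08 [0.0, 0.0004, -0.0107]
-0.16 [0.0, 0.0017, -0.0214]
-0.24 [0.0, 0.0038, -0.032]
-0.32 [0.0, 0.0068, -0.0423]
-0.41 [0.0, 0.0106, -0.0524]
-0.49 [0.0, 0.0152, -0.0621]
-0.57 [0.0, 0.0205, -0.0714]
-0.65 [0.0, 0.0267, -0.0803]
-0.73 [0.0, 0.0335, -0.0886]
-0.81 [0.0, 0.0409, -0.0963]
```

Request:
carry_out --linear '[[0,0.0005,-0.0107],[0,0.0017,-0.0215],[0,0.004,-0.032],[0,0.007,-0.0425],[0,0.0105,-0.0525],[0,0.015,-0.062],[0,0.0205,-0.0715],[0,0.0265,-0.0805],[0,0.0335,-0.0885],[0,0.041,-0.0963]]' --delta_rot '[[0.026,0,0],[0.052,0,0],[0.078,0,0],[0.104,0,0],[0.13,0,0],[0.156,0,0],[0.182,0,0],[0.208,0,0],[0.234,0,0],[0.258,0,0]]'

```text
time: 27.63
ee_pos: [0.4639, 0.1561, 0.1181]
eef_rot: [-0.114, 1.566, 0.111]
force: [1.6, -6.1, 1.7]
width: 0.0133
```

Request:
carry_out --linear '[[0,0,-0.001],[0,0,-0.001],[0,0,-0.001]]' --delta_rot '[[0,0,0],[0,0,0],[0,0,0]]'

```text
time: 27.88
ee_pos: [0.4629, 0.156, 0.1181]
eef_rot: [-0.118, 1.567, 0.113]
force: [0.7, -7.7, 3.5]
width: 0.0141
```

```bash
python3 arc.py | head -3
```

```text
t 27.88 p [0.4629 0.156  0.1181] F [ 0.7 -7.7  3.5] w 0.0141 q [ 0.15  0.22 -0.35  1.   -0.    1.58]
[[0.001, -0.147, 0.989], [-0.003, 0.989, 0.147], [-1.0, -0.003, 0.001]]
r 0.13385040480532445 -81.6782388122896
```

Request:
carry_out --linear '[[0,0.001,-0.002],[0,0.001,-0.004],[0,0.001,-0.004],[0,0.001,-0.004]]' --delta_rot '[[0,0,0],[0,0,0],[0,0,0],[0,0,0]]'

```text
time: 28.22
ee_pos: [0.4603, 0.156, 0.1184]
eef_rot: [-0.118, 1.564, 0.112]
force: [5.0, -10.7, 2.8]
width: 0.0138
```

```bash
python3 arc.py | head -3
```

```text
t 28.22 p [0.4603 0.156  0.1184] F [  5.  -10.7   2.8] w 0.0138 q [ 0.16  0.22 -0.35  0.99 -0.    1.58]
[[0.004, -0.146, 0.989], [-0.003, 0.989, 0.146], [-1.0, -0.004, 0.004]]
r 0.13349333207442898 -82.76384294031438
```

Request:
carry_out --linear '[[0,0.001,-0.002],[0,0.001,-0.002],[0,0.001,-0.002]]' --delta_rot '[[0,0,0],[0,0,0],[0,0,0]]'

```text
time: 28.47
ee_pos: [0.4595, 0.1562, 0.1188]
eef_rot: [-0.118, 1.561, 0.11]
force: [10.2, -13.2, 1.9]
width: 0.0136
```

Request:
carry_out --linear '[[0,0,0],[0,0,0],[0,0,0],[0,0,0],[-0.04,0,0],[-0.08,0,0],[-0.1,0,0],[-0.1,0,0]]' --delta_rot '[[0,0,0],[0,0,0],[0,0,0],[0,0,0],[0,0,0],[0,0,0],[0,0,0],[0,0,0]]' --claw 0.45

```text
time: 29.13
ee_pos: [0.4579, 0.1588, 0.2221]
eef_rot: [-0.116, 1.561, 0.117]
force: [-0.7, -0.1, -0.4]
width: 0.0384
```

Request:
carry_out --linear '[[0,-0.1,0],[0,-0.1,0],[0,-0.1,0],[0,-0.1,0],[0,-0.1,0],[0,-0.1,0],[0,-0.1,0],[0,-0.1,0],[0,-0.1,0],[0,-0.1,0]]' --delta_rot '[[-0.4,0,0],[-0.4,0,0],[-0.4,0,0],[-0.4,0,0],[-0.4,0,0],[-0.4,0,0],[-0.4,0,0],[-0.4,0,0],[-0.4,0,0],[-0.4,0,0]]'

```text
time: 29.97
ee_pos: [0.4707, 0.0595, 0.217]
eef_rot: [-1.058, 1.299, 1.06]
force: [-0.1, 0.2, 0.4]
width: 0.0385
```

```bash
cat > lid.py <<'E'
from h import *
def rect(X):
    r=cv2.minAreaRect((X[:,:2]*1000).astype(np.float32)); return np.round(r[0],1),np.round(r[1],1),round(r[2],1)
for n in('top','scene'):
    p,d,W=snap(n); Z=W[...,2]
    hi=(Z>.094)&(Z<.142)&(np.hypot(W[...,0]-.453,W[...,1]-.22)<.09)
    k,L,s,cc=cv2.connectedComponentsWithStats(hi.astype(np.uint8),connectivity=4)
    for i in range(1,k):
        if s[i,4]>8:
            Y=W[L==i]; t=Y[Y[:,2]>Y[:,2].max()-.012]
            print(n,np.round(cc[i]),s[i,4],rect(t),'mean',np.round(t.mean(0)*1000,1))
    if n=='scene': cv2.imwrite('pics/lid.png',cv2.resize(p[80:180,300:420],(600,500),interpolation=2)[:,:,::-1])
E
python3 lid.py; python3 -c "
from h import *
goal((.4545,.2155,.17,248))"
```

```text
top [239. 221.] 227 (array([450.8, 217.2]), array([13.2, 43.7]), 66.5) mean [447.4 219.2 132.2]
scene [348. 129.] 415 (array([463.4, 193.4]), array([40.4, 86.8]), 20.2) mean [459.  196.7 128.8]
t 30.07 p [0.4708 0.0595 0.2171] F [-0.1  0.2  1.1] w 0.0386 q [-0.05  0.14 -0.19  1.24  0.    0.16]
[[-0.001, -0.979, 0.205], [0.0, 0.205, 0.979], [-1.0, 0.001, 0.0]]
lin [0.0471, 0.0479, 0.1493] rot [-0.9435, 0.0005, -0.0] rows 23.7
```

Request:
carry_out --linear '[[0,0.048,0.149],[0,0.048,0.149],[0,0.048,0.149],[0,0.048,0.149],[0,0.048,0.149],[0,0.048,0.149],[0,0.048,0.149],[0,0.048,0.149],[0,0.048,0.149],[0,0.048,0.149]]' --delta_rot '[[-0.94,0,0],[-0.94,0,0],[-0.94,0,0],[-0.94,0,0],[-0.94,0,0],[-0.94,0,0],[-0.94,0,0],[-0.94,0,0],[-0.94,0,0],[-0.94,0,0]]'

```text
time: 30.9
ee_pos: [0.4547, 0.2152, 0.2172]
eef_rot: [-1.923, 0.521, 1.925]
force: [-0.5, -0.8, 0.1]
width: 0.0386
```

Request:
carry_out --linear '[[0,0,0],[0,0,0],[0,0,0],[0,0,0],[0,0,0],[0,0,0],[0,0,0],[0,0,0],[0,0,0],[0,0,0]]' --delta_rot '[[-0.39,0,0],[-0.39,0,0],[-0.39,0,0],[-0.39,0,0],[-0.39,0,0],[-0.39,0,0],[-0.39,0,0],[-0.39,0,0],[-0.39,0,0],[-0.39,0,0]]'

```text
time: 31.73
ee_pos: [0.4548, 0.2152, 0.2172]
eef_rot: [1.817, 0.661, -1.818]
force: [0.1, 0.4, 0.0]
width: 0.0383
```

```bash
python3 -c "
from h import *
goal((.4545,.2155,.17,247.5),(.4545,.2155,.115,247.5))"
```

```text
t 31.73 p [0.4548 0.2152 0.2172] F [0.1 0.4 0. ] w 0.0383 q [ 0.27  0.19 -0.13  1.25  0.   -1.99]
[[-0.001, 0.642, -0.767], [-0.0, -0.767, -0.642], [-1.0, -0.0, 0.001]]
lin [0.0472, -0.0004, -0.0001] rot [-0.1532, 0.0002, 0.0002] rows 3.9
lin [0.1022, -0.0004, -0.0001] rot [-0.1532, 0.0002, 0.0002] rows 3.9
```

Request:
carry_out --linear '[[0,0,0],[0.02,0,0],[0.04,0,0],[0.045,0,0],[0.06,0,0],[0.08,0,0],[0.1,0,0],[0.1,0,0],[0.1,0,0]]' --delta_rot '[[-0.153,0,0],[-0.153,0,0],[-0.153,0,0],[-0.153,0,0],[-0.153,0,0],[-0.153,0,0],[-0.153,0,0],[-0.153,0,0],[-0.153,0,0]]'

```text
time: 32.48
ee_pos: [0.4543, 0.2149, 0.1171]
eef_rot: [1.494, 0.995, -1.498]
force: [0.1, 0.2, 0.8]
width: 0.0386
```

Request:
carry_out --linear '[[0,0,0],[0,0,0],[0,0,0],[0,0,0],[0,0,0],[0,0,0],[0,0,0]]' --delta_rot '[[0,0,0],[0,0,0],[0,0,0],[0,0,0],[0,0,0],[0,0,0],[0,0,0]]' --claw 0

```text
time: 33.07
ee_pos: [0.4559, 0.2142, 0.119]
eef_rot: [1.495, 0.992, -1.493]
force: [1.6, -5.3, 1.4]
width: 0.0128
```

```bash
python3 -c "
from h import *
s,_=st(); print(s['wrist_torque'])"
```

```text
t 33.07 p [0.4559 0.2142 0.119 ] F [ 1.6 -5.3  1.4] w 0.0128 q [ 0.27  0.25 -0.31  1.01 -0.   -2.47]
[[0.003, 0.922, -0.386], [-0.002, -0.386, -0.922], [-1.0, 0.003, 0.0]]
[-1.16623317 -0.09942556 -0.03187027]
```

Request:
carry_out --linear '[[0.0005,0,0],[0.001,0,0],[0.0014,0,0],[0.0019,0,0],[0.0024,0,0],[0.0029,0,0],[0.0033,0,0],[0.0038,0,0],[0.0043,0,0],[0.0048,0,0]]' --delta_rot '[[0.038,0,0],[0.076,0,0],[0.114,0,0],[0.152,0,0],[0.19,0,0],[0.228,0,0],[0.266,0,0],[0.304,0,0],[0.342,0,0],[0.38,0,0]]'

```text
time: 33.9
ee_pos: [0.4555, 0.2136, 0.1141]
eef_rot: [-2.212, 0.032, 2.208]
force: [-0.7, -9.9, 3.9]
width: 0.0128
```

```bash
python3 -c "
from h import *
s,_=st(); print(s['wrist_torque'])"
```

```text
t 33.9 p [0.4555 0.2136 0.1141] F [-0.7 -9.9  3.9] w 0.0128 q [ 0.27  0.25 -0.32  1.   -0.   -1.27]
[[0.002, -0.026, -1.0], [-0.003, -1.0, 0.026], [-1.0, 0.003, -0.002]]
[-1.94677677  0.25625529  0.09293554]
```

Request:
carry_out --linear '[[0.0005,0.001,0],[0.001,0.001,0],[0.0014,0.001,0],[0.0019,0.001,0],[0.0024,0.001,0],[0.0029,0.001,0],[0.0033,0.001,0],[0.0038,0.001,0],[0.0043,0.001,0],[0.0048,0.001,0]]' --delta_rot '[[0.038,0,0],[0.076,0,0],[0.114,0,0],[0.152,0,0],[0.19,0,0],[0.228,0,0],[0.266,0,0],[0.304,0,0],[0.342,0,0],[0.38,0,0]]'

```text
time: 34.73
ee_pos: [0.4543, 0.2139, 0.109]
eef_rot: [-1.464, 1.022, 1.465]
force: [-5.9, -1.4, 3.8]
width: 0.0128
```

Request:
carry_out --linear '[[0.0003,0,0],[0.0007,0,0],[0.001,0,0],[0.001,0,0],[0.001,0,0]]' --delta_rot '[[0.03,0,0],[0.055,0,0],[0.075,0,0],[0.085,0,0],[0.085,0,0]]'

```text
time: 35.15
ee_pos: [0.4527, 0.2136, 0.1081]
eef_rot: [-1.275, 1.168, 1.278]
force: [-12.6, -4.5, 11.3]
width: 0.0128
```

```bash
python3 -c "
from h import *
s,_=st(); print(s['wrist_torque'])"
```

```text
t 35.15 p [0.4527 0.2136 0.1081] F [-12.6  -4.5  11.3] w 0.0128 q [ 0.27  0.25 -0.33  0.99 -0.    0.18]
[[-0.003, -0.996, -0.091], [-0.001, -0.091, 0.996], [-1.0, 0.003, -0.001]]
[-0.83939457  2.64199138  1.23820938]
```

Request:
carry_out --linear '[[0,0,0],[0,0,0],[0,0,0],[0,0,0],[-0.04,0,0],[-0.08,0,0],[-0.08,0,0],[-0.08,0,0]]' --delta_rot '[[0,0,0],[0,0,0],[0,0,0],[0,0,0],[0,0,0],[0,0,0],[0,0,0],[0,0,0]]' --claw 0.45

```text
time: 35.82
ee_pos: [0.4564, 0.2144, 0.1893]
eef_rot: [-1.278, 1.16, 1.274]
force: [-0.7, -0.2, -1.4]
width: 0.0379
```

```bash
python3 -c "
from h import *
goal((.42,-.12,.18,57),(.409,.002,.1,57))"
```

```text
t 35.82 p [0.4564 0.2144 0.1893] F [-0.7 -0.2 -1.4] w 0.0379 q [ 0.27  0.2  -0.19  1.18  0.    0.18]
[[0.005, -0.996, -0.092], [0.001, -0.092, 0.996], [-1.0, -0.005, 0.001]]
lin [0.0087, 0.0669, -0.3297] rot [0.2126, 0.0008, 0.0014] rows 8.1
lin [0.0888, 0.0671, -0.2072] rot [0.2126, 0.0008, 0.0014] rows 5.6
```

Request:
carry_out --linear '[[0,0.067,-0.33],[0,0.067,-0.33],[0,0.067,-0.33],[0,0.067,-0.33],[0,0.067,-0.33],[0,0.067,-0.33],[0,0.067,-0.33],[0,0.067,-0.33],[0,0.067,-0.33],[0,0.067,-0.33]]' --delta_rot '[[0.21,0,0],[0.21,0,0],[0.21,0,0],[0.21,0,0],[0.21,0,0],[0.21,0,0],[0.21,0,0],[0.21,0,0],[0.21,0,0],[0.21,0,0]]'

```text
time: 36.65
ee_pos: [0.418, -0.1229, 0.186]
eef_rot: [-0.777, 1.428, 0.779]
force: [-0.1, -0.1, -0.8]
width: 0.0386
```

```bash
python3 lid.py; python3 - <<'E'
from h import *
def rect(X):
    r=cv2.minAreaRect((X[:,:2]*1000).astype(np.float32)); return np.round(r[0],1),np.round(r[1],1),round(r[2],1)
for n in('scene','top'):
    p,d,W=snap(n,'v3'+n); Z=W[...,2]; 
    for lo in(.0035,.02):
        m=(Z>lo)&(Z<.037)&(np.hypot(W[...,0]-.438,W[...,1]+.02)<.12)
        k,L,s,cc=cv2.connectedComponentsWithStats(m.astype(np.uint8),connectivity=4)
        for i in range(1,k):
            if s[i,4]>20: print(n,lo,np.round(cc[i]),s[i,4],rect(W[L==i]))
goal((.409,.002,.08,57),(.409,.002,.019,57))
E
```

```text
top [253. 218.] 114 (array([453.5, 215.5]), array([49. , 14.6]), 9.6) mean [453.8 215.2 121.4]
top [274. 215.] 31 (array([462.6, 158.3]), array([14.1, 13.9]), 89.6) mean [462.8 158.5 117.4]
top [229. 222.] 29 (array([443.7, 289.8]), array([17.4, 15.6]), 18.7) mean [442.3 288.7 101.7]
scene [357. 116.] 28 (array([445.7, 284.7]), array([13.2, 15.2]), 4.9) mean [446.1 284.3 100.8]
scene [349. 130.] 212 (array([457.5, 212. ]), array([48.8, 15.7]), 10.0) mean [458.2 210.5 118.9]
scene [341. 144.] 59 (array([465.9, 156.2]), array([12.7, 16.6]), 29.5) mean [466.9 153.7 115.3]
scene 0.0035 [297. 212.] 670 (array([439.8, -21. ]), array([ 53.9, 111.5]), 56.3)
scene 0.02 [291. 197.] 60 (array([411. ,  -1.2]), array([13. , 31.3]), 55.3)
top 0.0035 [334. 227.] 497 (array([438.8, -17.7]), array([ 55.1, 113.5]), 56.4)
top 0.02 [328. 236.] 37 (array([407.5,   2.3]), array([11. , 29.6]), 57.4)
t 36.85 p [ 0.4187 -0.1195  0.1867] F [0.8 1.2 0.1] w 0.0385 q [-0.47  0.09 -0.33  1.15  0.    0.09]
[[-0.001, -0.844, 0.536], [0.001, 0.536, 0.844], [-1.0, 0.001, 0.0]]
lin [0.1068, 0.0732, 0.0973] rot [0.0032, 0.0001, -0.0003] rows 3.9
lin [0.1678, 0.0732, 0.0973] rot [0.0032, 0.0001, -0.0003] rows 5.0
```

View pics/v3scene.png

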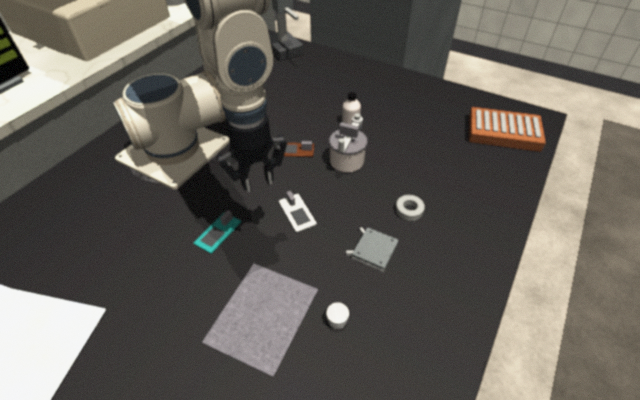

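The jar is closed at (348,148). The wing is at about 9.8°, against about 9° for the jar axis, so the cap is fully down. The mat is empty and the tag is unmoved at (298,212). Grasping its tab.

Request:
carry_out --linear '[[0,0.073,0.0975],[0,0.073,0.0975],[0,0.073,0.0975],[0.04,0.073,0.0975],[0.08,0.073,0.0975],[0.11,0.073,0.0975],[0.14,0.073,0.0975],[0.167,0.073,0.0975],[0.167,0.073,0.0975],[0.167,0.073,0.0975]]' --delta_rot '[[0,0,0],[0,0,0],[0,0,0],[0,0,0],[0,0,0],[0,0,0],[0,0,0],[0,0,0],[0,0,0],[0,0,0]]'

```text
time: 37.68
ee_pos: [0.4086, 0.0021, 0.0197]
eef_rot: [-0.782, 1.427, 0.786]
force: [0.9, -0.3, 0.4]
width: 0.0387
```

Request:
carry_out --linear '[[0,0,0],[0,0,0],[0,0,0],[0,0,0],[0,0,0],[0,0,0],[0,0,0]]' --delta_rot '[[0,0,0],[0,0,0],[0,0,0],[0,0,0],[0,0,0],[0,0,0],[0,0,0]]' --claw 0

```text
time: 38.27
ee_pos: [0.4107, 0.0006, 0.0218]
eef_rot: [-0.783, 1.423, 0.78]
force: [-1.1, 0.3, 6.4]
width: 0.0104
```

Request:
carry_out --linear '[[-0.005,0,0],[-0.01,0,0],[-0.015,0,0],[-0.015,0,0],[-0.015,0,0]]' --delta_rot '[[0,0,0],[0,0,0],[0,0,0],[0,0,0],[0,0,0]]'

```text
time: 38.68
ee_pos: [0.4099, 0.0007, 0.0356]
eef_rot: [-0.782, 1.425, 0.781]
force: [0.5, -0.3, -0.3]
width: 0.0106
```

```bash
cat > tag.py <<'E'
from h import *
def rect(X):
    r=cv2.minAreaRect((X[:,:2]*1000).astype(np.float32)); return np.round(r[0],1),np.round(r[1],1),round(r[2],1)
def tagpose():
    for n in('top','scene'):
        p,d,W=snap(n); Z=W[...,2]
        g=(p.min(-1)>120)&(p.max(-1).astype(int)-p.min(-1)<40)
        s=arm.get_obs(); q=s['ee_pos']
        m=g&(Z>.003)&(Z<.035)&(np.hypot(W[...,0]-q[0]-.03,W[...,1]-q[1]+.005)<.08)
        k,L,S,cc=cv2.connectedComponentsWithStats(m.astype(np.uint8))
        for i in range(1,k):
            if S[i,4]>40: print(n,np.round(cc[i]),S[i,4],rect(W[L==i]),'z',np.round(np.median(W[L==i][:,2]),4))
if __name__=='__main__':
    tagpose(); st()
E
python3 tag.py
```

```text
top [340. 212.] 59 (array([484.8, -36.5]), array([45.1, 16.5]), 75.9) z 0.0186
scene [299. 211.] 450 (array([446.7, -22.8]), array([54.8, 94.6]), 57.4) z 0.0182
t 38.78 p [0.4095 0.0007 0.0351] F [ 0.5 -0.2 -1.7] w 0.0105 q [-0.2   0.2  -0.65  0.73 -0.    0.36]
[[0.0, -0.843, 0.538], [-0.0, 0.538, 0.843], [-1.0, -0.0, 0.0]]
```

```bash
python3 -c "
from h import *
goal((.4955,-.031,.036,91.7))"
```

```text
t 38.78 p [0.4095 0.0007 0.0351] F [ 0.5 -0.2 -1.7] w 0.0105 q [-0.2   0.2  -0.65  0.73 -0.    0.36]
[[0.0, -0.843, 0.538], [-0.0, 0.538, 0.843], [-1.0, -0.0, 0.0]]
lin [-0.0009, -0.0896, 0.0195] rot [-0.1901, -0.0, 0.0] rows 4.8
```

Request:
carry_out --linear '[[0,-0.015,0.003],[0,-0.03,0.006],[0,-0.045,0.01],[0,-0.06,0.013],[0,-0.075,0.0165],[0,-0.0895,0.0195],[0,-0.0895,0.0195],[0,-0.0895,0.0195]]' --delta_rot '[[-0.03,0,0],[-0.06,0,0],[-0.09,0,0],[-0.12,0,0],[-0.155,0,0],[-0.19,0,0],[-0.19,0,0],[-0.19,0,0]]'

```text
time: 39.45
ee_pos: [0.4953, -0.031, 0.0344]
eef_rot: [-1.228, 1.197, 1.23]
force: [0.3, -0.0, -1.5]
width: 0.0109
```

```bash
python3 - <<'E'
from h import *
s,Rm=st(); ims=[]
for n,sl in(('top',np.s_[130:250,290:390]),('scene',np.s_[190:290,290:410])):
    p,d,W=snap(n); Z=W[...,2]; Y=W[...,1]; X=W[...,0]
    ims.append(cv2.resize(p[sl],(400,480 if n=='top' else 333),interpolation=2))
    # holder sides: rows of const x, y extent
    def edges(m,x0,x1):
        out=[]
        for a in np.arange(x0,x1,.004):
            k=m&(X>a)&(X<a+.004)
            if k.sum()>4: out.append([a+.002,np.nanmin(Y[k]),np.nanmax(Y[k])])
        o=np.array(out)
        if len(o)<3: return None
        return [np.round(np.polyfit(o[:,0],o[:,j],1),4).tolist() for j in(1,2)],np.round((np.polyval(np.polyfit(o[:,0],(o[:,1]+o[:,2])/2,1),[.53,.58,.6165,.655])),4)
    print(n,'holder',edges((Z>.012)&(Z<.026)&(abs(Y+.026)<.06)&(X>.625),.628,.686))
    print(n,'tag',edges((Z>.006)&(Z<.024)&(abs(Y+.03)<.05),.535,.58))
    k=(Z>.006)&(Z<.024)&(abs(Y+.03)<.015)&(X<.6); print('nose',np.nanpercentile(X[k],[98,100]),np.median(Z[k]))
    k=(Z>.012)&(Z<.024)&(abs(Y+.027)<.03)&(X>.6); print('mouth edge x',np.nanpercentile(X[k],[0,1,99,100]))
im=np.zeros((480,800,3),np.uint8); im[:480,:400]=ims[0]; im[:333,400:]=ims[1]; cv2.imwrite('pics/tag1.png',im[:,:,::-1])
E
```

```text
t 39.45 p [ 0.4953 -0.031   0.0344] F [ 0.3 -0.  -1.5] w 0.0109 q [-0.23  0.32 -0.46  0.79  0.   -0.26]
[[-0.001, -1.0, -0.027], [0.0, -0.027, 1.0], [-1.0, 0.001, 0.0]]
top holder ([[0.0184, -0.078], [0.022, 0.0014]], array([-0.0276, -0.0266, -0.0259, -0.0251]))
top tag None
nose nan nan
mouth edge x [0.61649282 0.62098894 0.69270372 0.69309641]
scene holder ([[0.0504, -0.1043], [0.0568, -0.024]], array([-0.0357, -0.0331, -0.0311, -0.029 ]))
scene tag ([[-0.0126, -0.0508], [-0.0076, -0.0002]], array([-0.0308, -0.0313, -0.0317, -0.0321]))
nose [0.58433914 0.58612709] 0.016948635542140766
mouth edge x [0.61702788 0.61877836 0.6956943  0.69725021]
  return np.nanmean(a, axis, out=out, keepdims=keepdims)
  return _methods._mean(a, axis=axis, dtype=dtype,
  ret = ret.dtype.type(ret / rcount)
```

View pics/tag1.png

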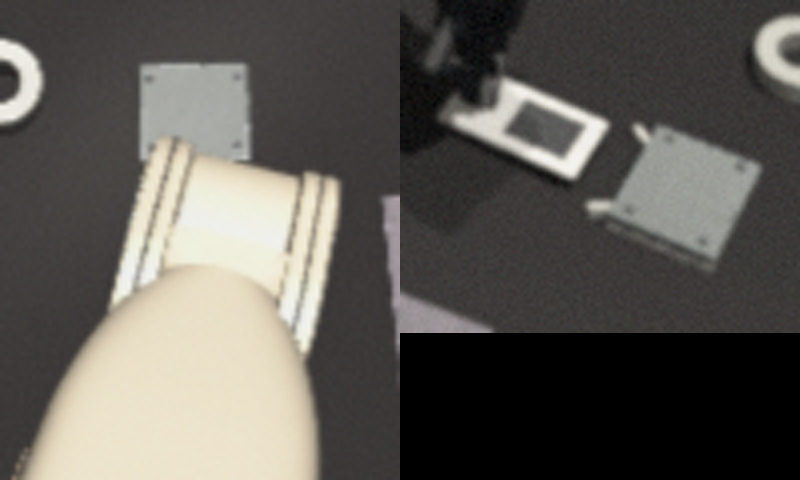

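The scene crop (right) shows the tag held level and in line with the slot mouth, its nose at (590,150) about 30 mm short. Tag and slot midlines agree within about 0.5 mm. Lowering, then inserting.

Request:
carry_out --linear '[[0.006,0,0],[0.012,0,0],[0.012,0,0],[0.012,-0.007,0],[0.012,-0.014,0],[0.012,-0.021,0],[0.012,-0.028,0],[0.012,-0.035,0],[0.012,-0.042,0],[0.012,-0.042,0]]' --delta_rot '[[0,0,0],[0,0,0],[0,0,0],[0,0,0],[0,0,0],[0,0,0],[0,0,0],[0,0,0],[0,0,0],[0,0,0]]'

```text
time: 40.38
ee_pos: [0.5391, -0.0298, 0.023]
eef_rot: [-1.231, 1.195, 1.23]
force: [-0.3, -1.8, -1.4]
width: 0.0107
```

```bash
python3 -c "
from h import *
s,_=st(); print(s['wrist_torque'])"
```

```text
t 40.38 p [ 0.5391 -0.0298  0.023 ] F [-0.3 -1.8 -1.4] w 0.0107 q [-0.21  0.4  -0.37  0.8   0.   -0.24]
[[0.001, -1.0, -0.029], [-0.0, -0.029, 1.0], [-1.0, -0.001, -0.0]]
[-0.02485133  0.0249187  -0.0132661 ]
```

Request:
carry_out --linear '[[0,-0.008,0],[0,-0.016,0],[0,-0.024,0],[0,-0.032,0],[0,-0.04,0],[0,-0.047,0],[0,-0.052,0],[0,-0.055,0],[0,-0.055,0]]' --delta_rot '[[0,0,0],[0,0,0],[0,0,0],[0,0,0],[0,0,0],[0,0,0],[0,0,0],[0,0,0],[0,0,0]]'

```text
time: 41.13
ee_pos: [0.593, -0.0281, 0.0229]
eef_rot: [-1.231, 1.195, 1.231]
force: [-0.5, -0.1, -1.1]
width: 0.0102
```

```bash
python3 -c "
from h import *
s,_=st(); print(s['wrist_torque'])"
```

```text
t 41.13 p [ 0.593  -0.0281  0.0229] F [-0.5 -0.1 -1.1] w 0.0102 q [-0.19  0.47 -0.24  0.86  0.   -0.22]
[[0.0, -1.0, -0.029], [0.0, -0.029, 1.0], [-1.0, -0.0, 0.0]]
[-0.0147387   0.05567669  0.07513187]
```

Force is still near zero. Advancing gently to the slot's end.

Request:
carry_out --linear '[[0,-0.001,0],[0,-0.002,0],[0,-0.003,0],[0,-0.004,0],[0,-0.005,0],[0,-0.005,0]]' --delta_rot '[[0,0,0],[0,0,0],[0,0,0],[0,0,0],[0,0,0],[0,0,0]]'

```text
time: 41.63
ee_pos: [0.5965, -0.028, 0.0229]
eef_rot: [-1.23, 1.197, 1.232]
force: [-5.6, -1.0, 1.1]
width: 0.0107
```

Request:
carry_out --linear '[[0,-0.001,0],[0,-0.002,0],[0,-0.003,0],[0,-0.003,0]]' --delta_rot '[[0,0,0],[0,0,0],[0,0,0],[0,0,0]]'

```text
time: 41.97
ee_pos: [0.5967, -0.0282, 0.0225]
eef_rot: [-1.227, 1.201, 1.235]
force: [-17.0, -4.3, 7.5]
width: 0.0105
```

Request:
carry_out --linear '[[0,0,0],[0,0,0],[0,0,0],[0,0,0],[-0.03,0,0],[-0.06,0,0],[-0.1,0,0],[-0.1,0,0]]' --delta_rot '[[0,0,0],[0,0,0],[0,0,0],[0,0,0],[0,0,0],[0,0,0],[0,0,0],[0,0,0]]' --claw 0.24

```text
time: 42.63
ee_pos: [0.6036, -0.0283, 0.1303]
eef_rot: [-1.237, 1.189, 1.222]
force: [-0.0, -0.7, 0.7]
width: 0.0205
```

Request:
carry_out --linear '[[-0.05,0.16,-0.2],[-0.05,0.16,-0.2],[-0.05,0.16,-0.2],[-0.05,0.16,-0.2],[-0.05,0.16,-0.2],[-0.05,0.16,-0.2],[-0.05,0.16,-0.2],[-0.05,0.16,-0.2],[-0.05,0.16,-0.2]]' --delta_rot '[[0,0,0],[0,0,0],[0,0,0],[0,0,0],[0,0,0],[0,0,0],[0,0,0],[0,0,0],[0,0,0]]'

```text
time: 43.38
ee_pos: [0.4465, -0.2329, 0.1731]
eef_rot: [-1.23, 1.196, 1.229]
force: [0.2, 0.3, -0.1]
width: 0.0205
```

```bash
python3 lid.py; python3 - <<'E'
from h import *
st(); ims=[]
for n,sl in(('top',np.s_[130:250,215:375]),('scene',np.s_[100:280,270:430])):
    p,d,W=snap(n,'f'+n); Z=W[...,2]; Y=W[...,1]; X=W[...,0]
    ims.append(cv2.resize(p[sl],(400,300 if n=='top' else 450),interpolation=2))
    t=(Z>.022)&(Z<.037)&(abs(Y+.028)<.03)&(X>.55)&(X<.64)
    r=cv2.minAreaRect((W[t][:,:2]*1000).astype(np.float32)); print(n,'tab',t.sum(),r)
    h=(Z>.0145)&(Z<.024)&(abs(Y+.026)<.03)&(X>.605)&(X<.72); print('roof x',np.nanpercentile(X[h],[0,2,98,100]))
    b=(Z>.003)&(Z<.012)&(abs(Y+.028)<.02)&(X<.62)&(X>.5); print('plate rear x',np.nanpercentile(X[b],[0,2]) if b.any() else None)
im=np.zeros((450,800,3),np.uint8); im[:300,:400]=ims[0]; im[:,400:]=ims[1]; cv2.imwrite('pics/fin.png',im[:,:,::-1])
E
```

```text
top [253. 218.] 112 (array([453.9, 215.7]), array([46.8, 14.2]), 8.0) mean [454.1 215.4 121.8]
top [274. 215.] 31 (array([462.8, 158.3]), array([14. , 13.6]), 4.4) mean [463.1 158.5 117.8]
top [229. 222.] 25 (array([441.9, 288.5]), array([11.6, 14.3]), 2.5) mean [441.8 288.4 102.4]
scene [357. 116.] 30 (array([446. , 284.5]), array([13.7, 16.4]), 1.3) mean [446.2 283.6 100.6]
scene [349. 130.] 214 (array([457.5, 212.1]), array([48.6, 17.8]), 7.7) mean [458.5 210.6 119.3]
scene [341. 144.] 59 (array([466.7, 155. ]), array([12.7, 14.1]), 30.0) mean [466.9 153.3 115. ]
t 43.48 p [ 0.4469 -0.2317  0.1727] F [ 1.1  0.4 -0.9] w 0.0208 q [-0.65  0.21 -0.22  1.14  0.   -0.68]
[[0.0, -1.0, -0.03], [0.0, -0.03, 1.0], [-1.0, -0.0, 0.0]]
top tab 36 ((606.3563232421875, -25.797590255737305), (42.66094207763672, 50.53577423095703), 72.86024475097656)
roof x [0.61508928 0.61813227 0.69164632 0.6934148 ]
plate rear x [0.50324391 0.53094256]
scene tab 81 ((597.0916748046875, -30.066383361816406), (14.963420867919922, 29.548322677612305), 81.89505767822266)
roof x [0.60589304 0.618098   0.69463196 0.69658657]
plate rear x [0.56792458 0.57848885]
```

View pics/fin.png

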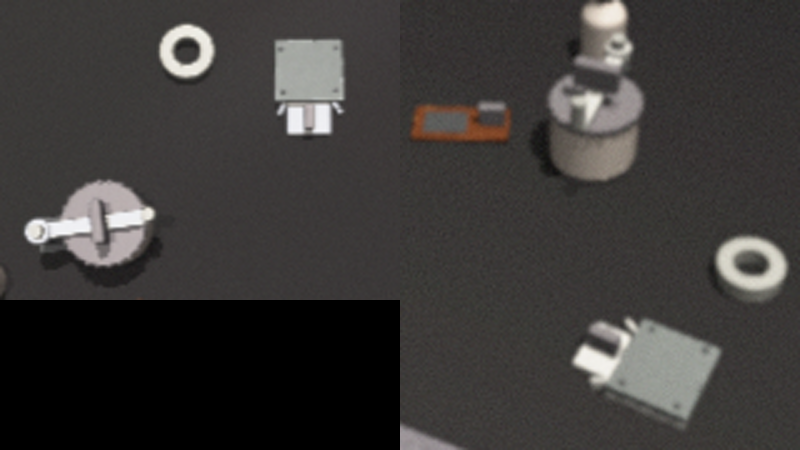

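The exposed plate length (about 40 mm) and the tab position (0.597) match the home pose. I'll confirm with one gentle push on the tab's rear with closed fingers.

```bash
python3 -c "
from h import *
goal((.550,-.0295,.12,91.7),(.550,-.0295,.024,91.7))"
```

```text
t 43.58 p [ 0.447  -0.2314  0.1726] F [0.1 0.4 0.1] w 0.0204 q [-0.64  0.21 -0.22  1.14  0.   -0.68]
[[-0.0, -1.0, -0.031], [0.001, -0.031, 1.0], [-1.0, 0.0, 0.001]]
lin [0.0527, -0.1092, 0.1985] rot [0.0005, 0.0002, -0.0001] rows 5.6
lin [0.1487, -0.1093, 0.1985] rot [0.0005, 0.0002, -0.0001] rows 6.5
```

Request:
carry_out --linear '[[0.05,-0.109,0.1985],[0.05,-0.109,0.1985],[0.05,-0.109,0.1985],[0.05,-0.109,0.1985],[0.05,-0.109,0.1985],[0.05,-0.109,0.1985],[0.08,-0.109,0.1985],[0.12,-0.109,0.1985],[0.148,-0.109,0.1985],[0.148,-0.109,0.1985]]' --delta_rot '[[0,0,0],[0,0,0],[0,0,0],[0,0,0],[0,0,0],[0,0,0],[0,0,0],[0,0,0],[0,0,0],[0,0,0]]' --claw 0

```text
time: 44.42
ee_pos: [0.5464, -0.0286, 0.0197]
eef_rot: [-1.227, 1.199, 1.24]
force: [-1.1, 0.0, 0.3]
width: 0.0
```

Request:
carry_out --linear '[[0,-0.004,0],[0,-0.008,0],[0,-0.012,0],[0,-0.016,0],[0,-0.016,0]]' --delta_rot '[[0,0,0],[0,0,0],[0,0,0],[0,0,0],[0,0,0]]'

```text
time: 44.83
ee_pos: [0.5673, -0.0307, 0.0265]
eef_rot: [-1.233, 1.193, 1.228]
force: [-0.5, -0.4, 0.2]
width: -0.0
```

Request:
carry_out --linear '[[0,-0.002,0],[0,-0.004,0],[0,-0.004,0]]' --delta_rot '[[0,0,0],[0,0,0],[0,0,0]]'

```text
time: 45.08
ee_pos: [0.5686, -0.0304, 0.0253]
eef_rot: [-1.23, 1.197, 1.232]
force: [-5.4, -1.0, 4.0]
width: 0.0
```

Request:
carry_out --linear '[[0,-0.001,0],[0,-0.002,0],[0,-0.003,0],[0,-0.003,0]]' --delta_rot '[[0,0,0],[0,0,0],[0,0,0],[0,0,0]]'

```text
time: 45.42
ee_pos: [0.5687, -0.0303, 0.0251]
eef_rot: [-1.227, 1.201, 1.235]
force: [-17.0, -1.4, 13.9]
width: -0.0004
```

Request:
carry_out --linear '[[0,-0.001,0],[0,-0.001,0],[0,-0.001,0]]' --delta_rot '[[0,0,0],[0,0,0],[0,0,0]]'

```text
time: 45.67
ee_pos: [0.5688, -0.0303, 0.0251]
eef_rot: [-1.227, 1.202, 1.236]
force: [-21.2, -2.3, 16.3]
width: 0.0002
```

The plate is firmly against the end: it did not move at 21 N. Retreating.

Request:
carry_out --linear '[[0,0.015,0],[0,0.02,0],[-0.03,0.02,0],[-0.07,0.02,0],[-0.11,0.02,0],[-0.15,0.02,0],[-0.15,0.08,-0.2],[-0.15,0.08,-0.2],[-0.15,0.08,-0.2],[-0.15,0.08,-0.2]]' --delta_rot '[[0,0,0],[0,0,0],[0,0,0],[0,0,0],[0,0,0],[0,0,0],[0,0,0],[0,0,0],[0,0,0],[0,0,0]]'

```text
time: 46.5
ee_pos: [0.51, -0.1931, 0.1757]
eef_rot: [-1.233, 1.194, 1.23]
force: [0.7, 0.1, 0.2]
width: -0.0004
```

Request:
carry_out --linear '[[0,0,-0.03],[0,0,-0.03],[0,0,-0.03],[0,0,-0.03]]' --delta_rot '[[0,0,0],[0,0,0],[0,0,0],[0,0,0]]'

```text
time: 46.83
ee_pos: [0.5112, -0.2217, 0.175]
eef_rot: [-1.23, 1.195, 1.23]
force: [0.7, 0.6, 1.1]
width: -0.0002
```

```bash
python3 lid.py; python3 - <<'E'
from h import *
st()
p,d,W=snap('scene','end'); Z,Y,X=W[...,2],W[...,1],W[...,0]
for nm,c,lo,r in(('ring',(.678,.124),.012,.06),('loupe',(.665,-.22),.02,.05),('bottle',(.38,.37),.09,.06)):
    m=(Z>lo)&(np.hypot(X-c[0],Y-c[1])<r); W0=np.load('scene0.npz')['W']; m0=(W0[...,2]>lo)&(np.hypot(W0[...,0]-c[0],W0[...,1]-c[1])<r)
    print(nm,np.round(W[m].mean(0)-W0[m0].mean(0),4))
b=(Z>.003)&(Z<.012)&(abs(Y+.028)<.02)&(X<.62)&(X>.5); print('rear',np.nanpercentile(X[b],[1,5]))
E
```

```text
top [253. 218.] 114 (array([454.1, 215.7]), array([47.2, 14. ]), 9.0) mean [454.1 215.4 121.9]
top [274. 215.] 31 (array([462.6, 158. ]), array([13.9, 13.7]), 3.7) mean [462.8 158.5 117.3]
top [228. 222.] 28 (array([441.7, 290.9]), array([11.6, 19.4]), 2.2) mean [441.9 288.9 102.8]
scene [357. 116.] 27 (array([445.5, 286.3]), array([13.9, 14.8]), 18.1) mean [446.1 284.7 100.7]
scene [349. 130.] 208 (array([457.3, 212.1]), array([49.9, 15.7]), 12.2) mean [457.5 210.6 119.3]
scene [341. 144.] 58 (array([465.1, 153.9]), array([15. , 11.8]), 1.9) mean [466.8 153.9 115.1]
t 46.93 p [ 0.5114 -0.2208  0.1751] F [0.3 0.  0.9] w -0.0 q [-0.56  0.3  -0.09  1.18  0.   -0.59]
[[0.0, -1.0, -0.03], [0.0, -0.03, 1.0], [-1.0, -0.0, 0.0]]
ring [-0.0004 -0.0002 -0.    ]
loupe [ 0.0001 -0.0002 -0.0001]
bottle [0.0003 0.0003 0.0001]
rear [0.52722718 0.58007111]
```

View pics/end.png

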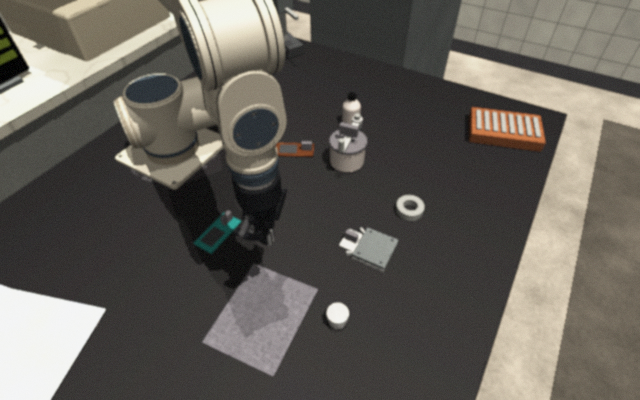

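The end view shows the jar closed at (348,148), the mat empty at (262,318), and the tag in the holder at (370,245). The ring, loupe and bottle have moved less than 0.5 mm. Handing in.

```bash
python3 -c "
from rig import arm
print(arm.close_job())"
```

```text
the job is handed in; nothing more can be done
None
```

The job is done and handed in at about 47 s. I unscrewed the cap and swung it aside by the peg. Only two parts were on the mat; I put both in the jar upright, then swung the cap back to its stop and screwed it down to its stop. The tag is pushed fully into the holder's slot.

**Last checks**
- **Cap:** the torque rose to about 1.2 N m at the stop. The wing reads about 9° in the top view, in line with the 9° of the jar's own axis. The scene view read up to 12° for the wing, which I put down to depth noise.
- **Tag:** it stayed put against a 21 N push, and the plate sticks out of the mouth by about 40 mm, as expected when home.
- **Mat and bystanders:** the mat is empty, and the bottle, ring gauge and loupe moved less than 0.5 mm.

**Problems on the way**
- **Peg grip:** the peg slid off-centre in the pads during the return swing, so I regripped it partway.
- **Cameras:** the two cameras disagreed by about 5 mm; I corrected for that using positions measured in the grip.

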